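# Load the counter stapler

## Task

Load the take-away counter's empty stapler with the full strip of staples: with the strip's end push the spring follower back along the channel, seat the strip legs down on the channel floor behind the nose plate, and let go so that the follower holds it against the nose. Then swing the cover over and press its nose down until it snaps fully shut. Go gently, for the glued strip breaks and the cover bends if forced, and leave everything else on the counter where it is.

Things in the scene. Friction and masses are not known exactly. Their poses are not given: they have to be found in the camera images.
- strip_center (a point): centre of the full strip of glued staples: bare-metal inverted U bar, 100 mm long (x), 13 wide (y), 24 high (z up), about 40 g, standing crown up on its legs; both ends alike. Grip it by the upper 12 mm of its sides only, the rest must clear the 9 mm channel walls. Its glue breaks if the stapler's forces on it add up to over 50 N (16 N from follower and nose when loaded): land it slower than 10 mm/s
- remnant_center (a point): centre of a used-up rest of a strip, same section but only 45 mm long; not to be used, leave it alone
- stapler: grey stapler, 300 mm long, 74 wide, screwed to the counter; origin under the base's centre, x axis from hinge to nose, z up. Its magazine is an open steel channel, 15 mm wide inside, 23 over its walls, which are 9 mm high with flared lips, closed in front by the nose plate, 5 mm thick, 21 wide, rising 15 mm above the channel floor
- nose_nominal (a point): where the channel floor meets the inner face of the nose plate, mid-width, if the magazine were level; x axis along the channel to the nose and outward, z up, 44 mm above the counter. The magazine pivots stiffly on the hinge pin and its support is worn: each time its nose is set up to 3.7 mm higher or lower than this (0.015 rad), and the cover with it; feel for it
- follower (a joint): how far the spring follower is pushed back, m: 0 = empty rest, its flat face 12 mm behind the nose plate; 0.0905 = on its rigid back stop, 102.5 mm behind the nose plate, 2.5 mm more than the strip is long. Spring 3 N at 0, evenly to 8 N at the stop. Dark block 12 mm wide, top 24 mm above the channel floor, in front a 6 mm wide tab up to 32 mm: a level strip above the nose plate meets it
- hinge_pin (a point): the hinge pin of cover and magazine, mid-width, 22 mm above and 245 mm behind nose_nominal; axes as the stapler's. The cover is a grey inverted channel 31 mm wide, 260 mm long from the pin; 170 to 250 mm from the pin its outer side has a rubber pad whose face lies 18 mm off the pin's line, facing up when shut, away from the nose when open. Pushing on it shuts the cover. Over 40 N bends it
- cover (a joint): opening angle of the cover from the magazine, rad: 0 = shut, along the channel; about 1.4 = standing up. A stiff hinge holds it where left (1 to 3 N at the pad move it). It meets a snap catch at 0.02, takes about 6 to 10 N at the nose to pass it, snaps in at 0.004 and meets a rigid stop at 0
- staple_box: open cardboard box of staples, 112 x 64 x 34 mm, bystander
- lime: half a lime, 46 mm across, 24 mm high, cut side down, bystander
- cups: upturned stack of white foam cups, 90 mm across, 125 mm high, bystander
- sauce: dark sauce bottle, 66 mm across, 190 mm high, bystander
- oil_tin: oil tin, 58 x 88 x 164 mm, bystander
- onion_tub: lidded tub of onion, 116 mm across, 77 mm high, bystander
- ladle: plastic ladle lying down, 265 mm long, bystander
Things that resemble listed ones, but are neither listed nor needed, are in the scene too. What is shaped like the part that bears strip_center but orange or red is not meant.

How it is judged:
On the way:
1. the full strip lies on the channel floor against the nose plate, let go, the follower bearing on its rear end, while the cover is still open (x of strip_center in the frame of follower between 0.048 and 0.052 m and y of strip_center in the frame of follower between -0.003 and 0.003 m and z of strip_center in the frame of follower between 0.0105 and 0.0135 m and value of joint follower between 0.086 and 0.0895 m and angle between the z axis of strip_center and the z axis of follower, either way round below 0.12 rad and contact force between strip and follower above 1 N and contact force between strip and the fingers below 0.1 N and value of joint cover above 0.8 rad), for 0.2 s.
At the end, for the whole second after the job is handed in: The full strip lies on the channel floor (within 1.5 mm in height, 3 mm sideways, leaning by no more than 0.12 rad), its front end within 2 mm of the nose plate and the follower pressing on its rear end (over 1 N); the cover is snapped shut (below 0.004 rad); all at rest (x of strip_center in the frame of follower between 0.048 and 0.052 m and y of strip_center in the frame of follower between -0.003 and 0.003 m and z of strip_center in the frame of follower between 0.0105 and 0.0135 m and value of joint follower between 0.086 and 0.0895 m and angle between the z axis of strip_center and the z axis of follower, either way round below 0.12 rad and contact force between strip and follower above 1 N and value of joint cover below 0.004 rad and linear speed of strip below 0.01 m/s); the robot touches nothing.
It fails at once if the stapler's parts press on the strip with more than 50 N in all (the glue breaks) (contact force between strip and stapler above 50 N).
It fails at once if the robot presses on the cover with more than 40 N (it bends) (contact force between any of the fingers, the arm and cover above 40 N).
It fails at once if another thing on the counter is shifted by more than 25 mm (distance of any of remnant_center, staple_box, lime, cups, sauce, oil_tin, onion_tub, ladle from where it was at the start of the episode above 0.025 m).
It also fails if it takes over 72 s, if anything falls off the work surface, if the arm or the gripper's body presses on something with over 40 N, if the wrist force passes 120 N, or if a joint passes its speed limit or range.

## Robot

A 7-joint arm with a two-finger parallel gripper is mounted at the origin on the work surface. World frame = base frame: x ahead of the robot, y to its left, z up, the work surface at z = 0. Lengths are in m, angles in rad, forces in N, time in s.
With the tool pointing down it reaches from about 0.4 to 0.85 m from the base axis. Payload 10.4 kg.
Tool frame: the origin (TCP) lies at the centre of the arm's flange, where the gripper is bolted on; the fingertips stand 182 mm ahead of it and the grasp point (between the pads) lies 164 mm ahead of it (r.hold_point_z is the distance from the TCP to the grasp point, in m); z points along the fingers, y is the direction in which the jaws open and shut (so a half turn about z gives the same grasp; the last joint's range is limited). The gripper opens to 87 mm and grips with 3 to 60 N. Pads are 19 mm wide; open, the fingers measure 117 mm over their backs; the gripper's body (75 mm by 190 mm) begins 51 mm behind the grasp point.
Start: joints at [-1.215, 0.332, -0.065, 1.46, 0.022, 1.35, -0.088], TCP at [0.231, 0.581, 0.405] pointing down, gripper open.
Joint ranges: [-2.6, 2.6], [-0.5, 2.12], [-1.47, 1.34], [0.16, 2.42], [-1.27, 4.41], [0.06, 2.06], [-2.6, 2.6]. Speed limits (rad/s): [2.22, 2.22, 2.79, 2.79, 3.14, 3.14, 3.14].

## Interface

Orientations are given as a unit quaternion [x, y, z, w].
In Python, from bench import r, cams, job gives the robot as it stands.
- The arm moves only by the tool carry_out, never from a script. Its argument "rows" is a list of rows, each an object with "jaw": the finger opening in m, from 0 to 0.087; "delta_pos": the shift along the tool's x, y, z in m, a list of three; "yaw": the turn about the tool's z in degrees. A call has 1 to 10 rows; each row shifts and turns the commanded pose from where the row before left it, along the tool's axes as they then stand; what a row does not reach is not made up. A row lasts 1/10 s, in which the tool goes at most 50 mm and 8.59 degrees, less where a joint would pass 70% of its speed; a pose out of reach is approached as far as the arm can. A call is refused whole if a number of a shift passes 0.05 or a number of a turn 8.59, either way. A call with a gripper value outside its range is refused whole. The fingers move at their own pace and stop on an object; "grip_force" is the grip in N (left out, the last holds). Time passes only in rows, so rows that do not move let the fingers close. It gives the time, the measured TCP pose, the force and the opening at its end, in the units of the state.
- r.read_state(): the state, without advancing time (a new reading comes with each control period).
- cams.camera(name): name is "scene" or "top" or "wrist"; returns a dict with "img" (384x512x3 uint8, blue, green, red), "mtx" (3x3 intrinsics, pixels), "R" (3x3) and "t" (3): a world point X has camera coordinates R X + t. Camera axes: x right, y down, z forward; pixel columns grow to the right and rows downward; lengths in m; the calibration is good to about 2 mm. A picture is of the moment at which its call begins. There is no depth.
- job.close_job(): hands the job in, once; it reports no verdict.
Trained networks look in the newest picture that a camera, given by its name, has taken for a name from the list of things; names that differ only in an ending like _2 or _b are one class to them, and where a whole thing is asked for, a point or a joint stands for the part that bears it (a point fixed in the world has none). Each returns a list of dicts, best first, with "confidence" (0 to 1); they miss things now and then, are a little off and sometimes report something else, mostly with a low value. They report only what shows in the picture. A call takes as long as a camera call. They do not tell look-alikes from the thing itself.
- cams.boxes_of(camera, query): "rect" ([centre column, centre row, width, height] as shares, 0 to 1, of the picture: columns of its width, rows of its height, round what is visible of it).
- cams.outline_of(camera, query): "pixels" (384x512 bool, what is visible of it) and "rect" ([centre column, centre row, width, height] as shares, 0 to 1, of the picture: columns of its width, rows of its height, round what is visible of it).
The state is a dict: "time": time; "joint_positions": joint angles; "joint_vel": joint speeds; "joint_torque": joint torques, N m; "ee_pos": TCP position; "eef_rot": TCP orientation; "ft_force": force on the tool from outside, world axes, zero at the start; "torque": the same for the moment, N m; "width": finger opening in m.
Only numpy, scipy, OpenCV 4.12 (cv2) and the standard library are available. Lean on these libraries where they do the work, as an engineer would, in place of code of your own. Each camera call takes 0.05 s, during which the arm holds its last target.

## Working session

There is one attempt and no reset: what is moved stays moved. The work goes in short steps, Python scripts to look and compute and a tool call to move; the robot and the scene stay as the last step left them, time stands still between calls to the robot, and variables do not carry over. Pictures are saved under pics/ and viewed, and the job is handed in when it is done.

Besides the shell and the picture viewer there is one more tool, called after "Call:" as name(argument=value, ...), one argument or row to a line, values as JSON. carry_out: Moves the arm, as the interface text tells. Its arguments: {"type":"object","properties":{"rows":{"type":"array"},"grip_force":{"type":"number"}},"required":["rows"]}

```bash
ls; mkdir -p pics
python3 - <<'E'
from bench import r,cams,job
import cv2,numpy as np
s=r.read_state()
for k in s: print(k,np.round(s[k],4))
print(r.hold_point_z)
for n in ["scene","top","wrist"]:
    c=cams.camera(n); cv2.imwrite(f"pics/{n}0.png",c["img"]); print(n,np.round(c["mtx"],1).tolist(),np.round(c["R"],3).tolist(),np.round(c["t"],3))
E
```

```text
pics
time 0.0
joint_positions [-1.2146  0.3329 -0.0647  1.461   0.0216  1.3499 -0.0885]
joint_vel [ 0.0009  0.0014  0.0005  0.0003 -0.0013 -0.0011  0.0001]
joint_torque [ 2.00000e-04 -6.23274e+01  2.44000e-02 -3.89899e+01 -6.15000e-02
  4.00000e-02  1.00000e-04]
ee_pos [0.2311 0.5806 0.4039]
eef_rot [ 1.882e-01  9.821e-01 -7.000e-04 -1.000e-04]
ft_force [ 0.0238 -0.5664  0.583 ]
torque [-0.0314  0.0025  0.0122]
width 0.087
0.1635
scene [[470.8, 0.0, 262.7], [0.0, 470.8, 192.0], [0.0, 0.0, 1.0]] [[-0.465, 0.885, 0.01], [0.491, 0.268, -0.829], [-0.736, -0.38, -0.559]] [ 0.336 -0.154  1.736]
top [[443.1, 0.0, 252.1], [0.0, 443.1, 191.7], [0.0, 0.0, 1.0]] [[0.025, -1.0, -0.009], [-0.99, -0.024, -0.14], [0.14, 0.013, -0.99]] [-0.101  0.525  1.174]
wrist [[273.3, 0.0, 253.1], [0.0, 273.3, 189.6], [0.0, 0.0, 1.0]] [[0.37, 0.929, -0.001], [0.901, -0.358, 0.246], [0.228, -0.092, -0.969]] [-0.625 -0.031  0.388]
```

View pics/scene0.png

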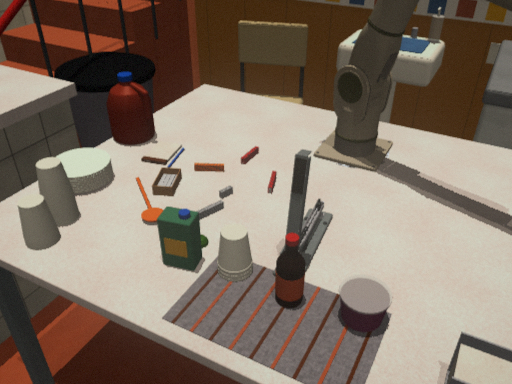

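View pics/top0.png

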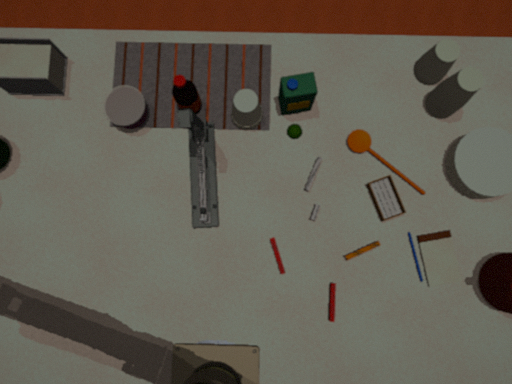

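View pics/wrist0.png

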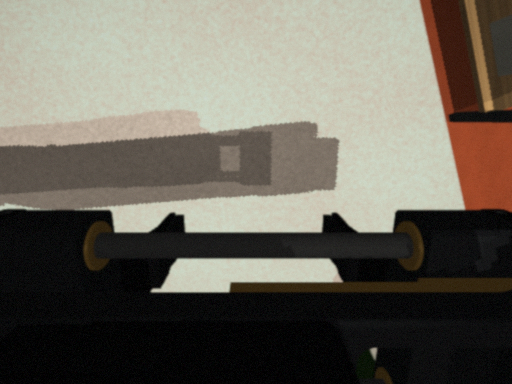

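Run:
```python
import cv2
t=cv2.imread("pics/top0.png"); s=cv2.imread("pics/scene0.png")
a=cv2.resize(t[90:240,170:340],None,fx=4.5,fy=4,interpolation=cv2.INTER_CUBIC)
cv2.imwrite("pics/topz.png",cv2.resize(t[95:240,170:340],(765,600)[:2] if 0 else (700,597),interpolation=cv2.INTER_CUBIC))
cv2.imwrite("pics/scenez.png",cv2.resize(s[140:275,180:345],(733,600),interpolation=cv2.INTER_CUBIC))
```

```text
(no output)
```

View pics/topz.png

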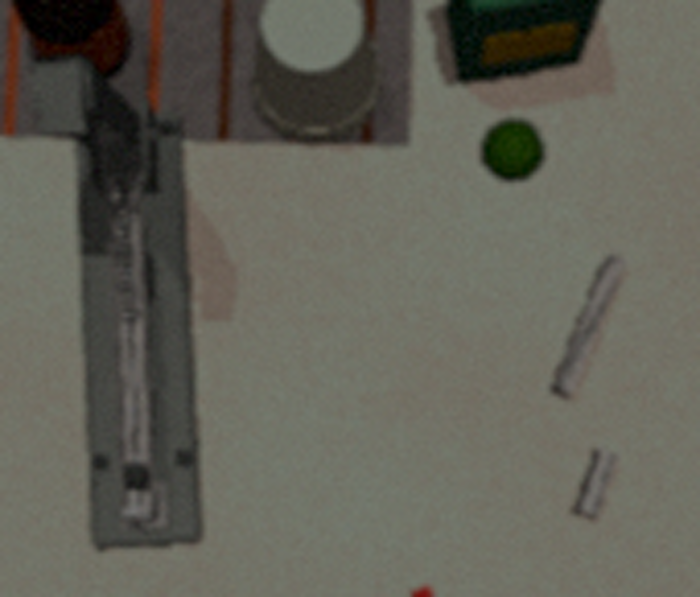

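View pics/scenez.png

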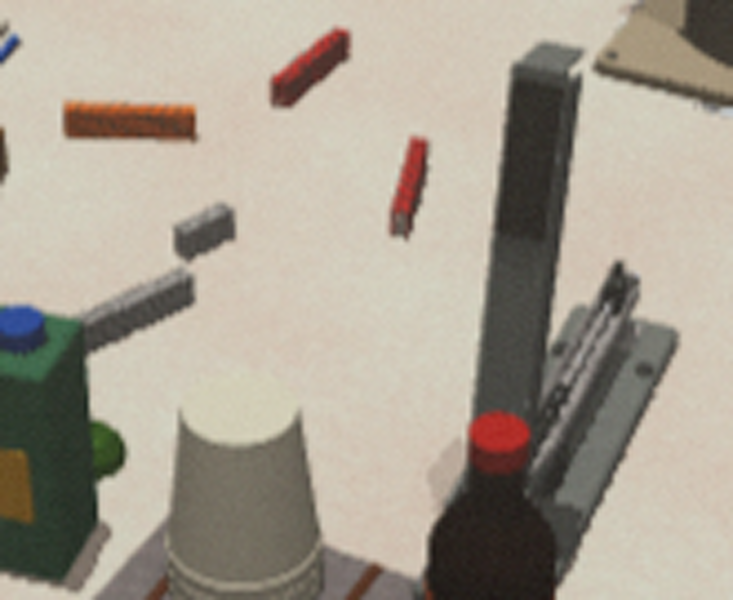

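```bash
cat > h.py <<'E'
import numpy as np,cv2
from bench import r,cams,job
def ray(c,u,v,z):
    d=c["R"].T@np.linalg.inv(c["mtx"])@np.array([u,v,1.0]); o=-c["R"].T@c["t"]
    return o+d*(z-o[2])/d[2]
def proj(c,X):
    p=c["mtx"]@(c["R"]@np.asarray(X)+c["t"]); return p[:2]/p[2]
def Rq(q):
    from scipy.spatial.transform import Rotation as R
    return R.from_quat(q).as_matrix()
E
python3 - <<'E'
from h import *
t=cams.camera("top")
for q in ["strip_center","remnant_center","stapler","follower","cover","staple_box","lime","cups","sauce","oil_tin","onion_tub","ladle"]:
    for o in cams.outline_of("top",q)[:4]:
        if o["confidence"]<.3: continue
        ys,xs=np.nonzero(o["pixels"]); 
        if len(xs)<3: continue
        (cx,cy),wh,a=cv2.minAreaRect(np.stack([xs,ys],1).astype(np.float32))
        print(q,round(o["confidence"],2),np.round([cx,cy],1),np.round(wh,1),round(a,1),"w@z.02",np.round(ray(t,cx,cy,.02),3))
for p in [(203.3,218.9),(199.5,140)]: print(p,ray(t,*p,.05))
c=cams.camera("wrist"); s=r.read_state()
R=Rq(s["eef_rot"]); o=-c["R"].T@c["t"]
print("cam in tool",R.T@(o-s["ee_pos"]),"axes",np.round(c["R"]@R,3).tolist())
E
```

```text
strip_center 0.75 [332. 302.] [34.  4.] 90.0 w@z.02 [ 0.237 -0.309  0.02 ]
strip_center 0.69 [277.9 254.9] [37.6  6.8] 72.9 w@z.02 [ 0.358 -0.163  0.02 ]
strip_center 0.62 [313.4 173.2] [ 5.7 34.9] 22.6 w@z.02 [ 0.586 -0.257  0.02 ]
strip_center 0.5 [362.6 249.7] [ 6.3 35.3] 63.4 w@z.02 [ 0.378 -0.392  0.02 ]
remnant_center 0.5 [314.8 211.4] [ 4.8 14.3] 21.8 w@z.02 [ 0.479 -0.262  0.02 ]
stapler 0.98 [202.2 166.4] [122.1  35.1] 82.0 w@z.02 [0.598 0.053 0.02 ]
cover 0.9 [190.5 118.5] [21. 25.] 90.0 w@z.02 [0.735 0.092 0.02 ]
staple_box 0.71 [385.8 197.4] [41.4 26.7] 68.2 w@z.02 [ 0.523 -0.457  0.02 ]
staple_box 0.41 [313.4 173. ] [ 4.5 34.5] 21.8 w@z.02 [ 0.586 -0.257  0.02 ]
lime 0.55 [294.5 131.5] [13. 15.] 90.0 w@z.02 [ 0.704 -0.203  0.02 ]
cups 0.77 [246.5 109. ] [42. 31.] 90.0 w@z.02 [ 0.767 -0.066  0.02 ]
sauce 0.75 [185.9  94.4] [43.3 25.3] 69.4 w@z.02 [0.806 0.108 0.02 ]
oil_tin 0.67 [297.6  93.1] [38.2 40.5] 81.3 w@z.02 [ 0.817 -0.211  0.02 ]
onion_tub 0.95 [124.5 106.5] [43. 43.] 90.0 w@z.02 [0.767 0.282 0.02 ]
onion_tub 0.69 [294.5 130.5] [14.1 14.1] 45.0 w@z.02 [ 0.707 -0.203  0.02 ]
ladle 0.72 [384.8 165.8] [94.  22.6] 45.0 w@z.02 [ 0.612 -0.456  0.02 ]
(203.3, 218.9) [0.44871731 0.04042894 0.05      ]
(199.5, 140) [0.66558767 0.05971962 0.05      ]
cam in tool [0.06512448 0.00076777 0.02077922] axes [[0.0, 1.0, 0.0], [-0.969, 0.0, -0.245], [-0.245, -0.0, 0.969]]
```

Call:
carry_out(
  rows=[
    {"jaw":0.087,"delta_pos":[-0.027,-0.027,0],"yaw":0},
    {"jaw":0.087,"delta_pos":[-0.027,-0.027,0],"yaw":0},
    {"jaw":0.087,"delta_pos":[-0.027,-0.027,0],"yaw":0},
    {"jaw":0.087,"delta_pos":[-0.027,-0.027,0],"yaw":0},
    {"jaw":0.087,"delta_pos":[-0.027,-0.027,0],"yaw":0},
    {"jaw":0.087,"delta_pos":[-0.027,-0.027,0],"yaw":0},
    {"jaw":0.087,"delta_pos":[-0.027,-0.027,0],"yaw":0},
    {"jaw":0.087,"delta_pos":[-0.027,-0.027,0],"yaw":0},
    {"jaw":0.087,"delta_pos":[-0.027,-0.027,0],"yaw":0},
    {"jaw":0.087,"delta_pos":[-0.027,-0.027,0],"yaw":0},
  ],
)

```text
time: 1.85
ee_pos: [0.3825, 0.2284, 0.405]
eef_rot: [0.188, 0.982, 0.0, 0.0]
ft_force: [0.6, -0.3, 0.3]
width: 0.0868
```

Call:
carry_out(
  rows=[
    {"jaw":0.087,"delta_pos":[-0.027,-0.027,0],"yaw":-8},
    {"jaw":0.087,"delta_pos":[-0.03,-0.023,0],"yaw":-8},
    {"jaw":0.087,"delta_pos":[-0.03,-0.019,0],"yaw":-8},
    {"jaw":0.087,"delta_pos":[-0.03,-0.015,0],"yaw":-2.7},
    {"jaw":0.087,"delta_pos":[-0.03,-0.02,0],"yaw":0},
    {"jaw":0.087,"delta_pos":[0,0,0],"yaw":0},
  ],
)

```text
time: 2.45
ee_pos: [0.5128, 0.1102, 0.4046]
eef_rot: [-0.039, 0.999, -0.001, 0.001]
ft_force: [-0.4, 0.7, 0.1]
width: 0.087
```

Run:
```python
from h import *
c=cams.camera("wrist"); cv2.imwrite("pics/w1.png",c["img"]); np.savez("w1.npz",**c)
s=r.read_state(); print(s["ee_pos"],s["eef_rot"],s["ft_force"])
for q in ["follower","stapler","cover"]:
    for o in cams.boxes_of("wrist",q)[:2]: print(q,o)
```

```text
[0.5113546  0.11165643 0.40446526] [-4.00510172e-02  9.99197499e-01 -5.21338184e-04 -5.57666797e-05] [ 0.01092547  0.97084592 -0.52312548]
follower {'rect': [0.3923, 0.3561, 0.0236, 0.0357], 'confidence': 0.47}
stapler {'rect': [0.015, 0.4906, 0.0199, 0.1234], 'confidence': 0.62}
```

View pics/w1.png

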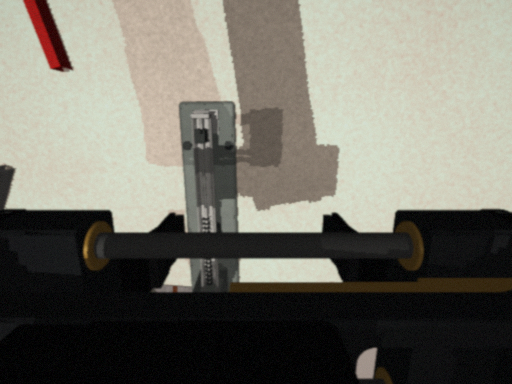

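Run:
```python
import cv2
t=cv2.imread("pics/w1.png")
cv2.imwrite("pics/w1z.png",cv2.resize(t[95:215,165:260],(475,600),interpolation=cv2.INTER_CUBIC))
```

```text
(no output)
```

View pics/w1z.png

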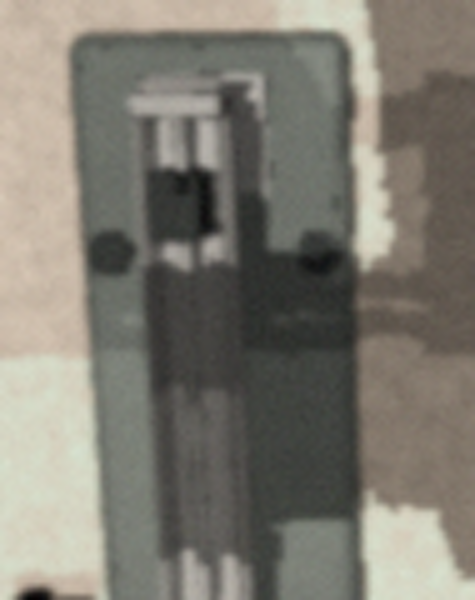

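Run:
```python
from h import *
c=dict(np.load("w1.npz"))
f=lambda x,y,z: np.round(ray(c,165+x/5,95+y/5,z)*1000,1)
print("nose plate outer L/R",f(130,95,.059),f(220,95,.059)); print("inner L/R",f(130,113,.059),f(220,113,.059))
print("wallmid",f(187,130,.053),f(210,560,.053), "walls w", f(145,130,.053),f(230,130,.053))
print("foll block top near nose-face edge",f(148,170,.068),f(212,170,.068),f(200,240,.068))
for z in(.01,.02): print("base",f(75,60,z),f(350,60,z),f(103,600,z),f(360,600,z),f(210,35,z))
```

```text
nose plate outer L/R [447.   32.9  59. ] [445.4  53.5  59. ]
inner L/R [451.  33.  59.] [449.3  53.6  59. ]
wallmid [453.8  45.1  53. ] [559.3  54.4  53. ] walls w [454.6  35.3  53. ] [453.   55.2  53. ]
foll block top near nose-face edge [463.   39.3  68. ] [461.9  53.7  68. ] [477.7  51.6  68. ]
base [439.1   7.4  10. ] [433.4  79.3  10. ] [588.4  17.4  10. ] [582.5  91.5  10. ] [430.1  42.5  10. ]
base [439.3  10.   20. ] [433.8  80.   20. ] [584.6  19.8  20. ] [578.9  91.9  20. ] [430.5  44.2  20. ]
```

Call:
carry_out(
  rows=[
    {"jaw":0.087,"delta_pos":[-0.005,-0.0415,0],"yaw":0},
    {"jaw":0.087,"delta_pos":[-0.005,-0.0415,0],"yaw":0},
    {"jaw":0.087,"delta_pos":[-0.005,-0.0415,0],"yaw":0},
    {"jaw":0.087,"delta_pos":[-0.005,-0.0415,0],"yaw":0},
    {"jaw":0.087,"delta_pos":[-0.005,-0.0415,0],"yaw":0},
    {"jaw":0.087,"delta_pos":[-0.005,-0.0415,0.01],"yaw":0},
    {"jaw":0.087,"delta_pos":[-0.005,-0.0415,0.01],"yaw":0},
    {"jaw":0.087,"delta_pos":[-0.005,-0.0415,0.02],"yaw":0},
    {"jaw":0.087,"delta_pos":[-0.005,-0.0415,0.03],"yaw":0},
    {"jaw":0.087,"delta_pos":[0,0,0.02],"yaw":6.8},
  ],
)

```text
time: 3.65
ee_pos: [0.5843, -0.2593, 0.314]
eef_rot: [0.02, 1.0, -0.001, -0.001]
ft_force: [-0.5, 0.4, -0.3]
width: 0.0868
```

Call:
carry_out(
  rows=[
    {"jaw":0.087,"delta_pos":[0,0,0.01],"yaw":6.8},
    {"jaw":0.087,"delta_pos":[0,0,0],"yaw":6.8},
    {"jaw":0.087,"delta_pos":[0,0,0],"yaw":6.8},
    {"jaw":0.087,"delta_pos":[0,0,0],"yaw":0},
    {"jaw":0.087,"delta_pos":[0,0,0],"yaw":0},
  ],
)

```text
time: 4.15
ee_pos: [0.586, -0.2534, 0.3057]
eef_rot: [0.192, 0.981, 0.0, 0.0]
ft_force: [0.3, 0.3, -0.7]
width: 0.0871
```

Run:
```python
from h import *
c=cams.camera("wrist"); cv2.imwrite("pics/w2.png",c["img"]); np.savez("w2.npz",**c)
s=r.read_state(); print(s["time"],s["ee_pos"],s["eef_rot"],s["ft_force"])
for o in cams.outline_of("wrist","strip_center")[:2]:
    ys,xs=np.nonzero(o["pixels"]); print(o["confidence"],cv2.minAreaRect(np.stack([xs,ys],1).astype(np.float32)))
```

```text
4.2 [ 0.58598683 -0.25363852  0.30572535] [1.92454538e-01 9.81305811e-01 3.80631341e-04 1.08893206e-04] [ 0.04039618 -0.06121252 -0.00137887]
0.95 ((251.6785125732422, 183.99679565429688), (96.216796875, 13.783515930175781), 88.97696685791016)
0.93 ((23.25936508178711, 32.6259880065918), (40.66486358642578, 103.19508361816406), 32.61924362182617)
```

View pics/w2.png

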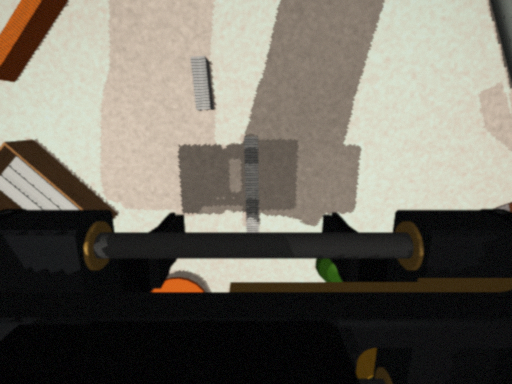

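Run:
```python
from h import *
c=dict(np.load("w2.npz")); im=c["img"]
cv2.imwrite("pics/w2z.png",cv2.resize(im[120:240,205:300],(475,600),interpolation=cv2.INTER_CUBIC))
o=[x for x in cams.outline_of("wrist","strip_center") if x["confidence"]>.5][0]["pixels"]
ys=range(138,231,8)
for y in ys:
    xs=np.nonzero(o[y])[0]; 
    xs=xs[(xs>220)&(xs<290)]
    if len(xs): print(y,xs.min(),xs.max(),np.round(ray(c,(xs.min()+xs.max())/2,y,.024)*1000,1))
ys=np.nonzero(o[:,245:258].any(1))[0]; print(ys.min(),ys.max(),ray(c,251,ys.min(),.024),ray(c,252,ys.max(),.024))
```

```text
138 244 257 [ 540.  -236.3   24. ]
146 245 257 [ 547.1 -238.6   24. ]
154 245 258 [ 554.2 -241.1   24. ]
162 245 258 [ 561.3 -244.    24. ]
170 245 258 [ 568.5 -246.9   24. ]
178 245 258 [ 575.9 -249.9   24. ]
186 245 258 [ 583.3 -252.9   24. ]
194 245 258 [ 590.8 -256.    24. ]
202 246 258 [ 598.6 -258.7   24. ]
210 246 258 [ 606.4 -261.8   24. ]
218 246 258 [ 614.3 -265.1   24. ]
226 247 259 [ 622.6 -267.4   24. ]
136 232 [ 0.53846015 -0.23511657  0.024     ] [ 0.62832982 -0.27080801  0.024     ]
```

View pics/w2z.png

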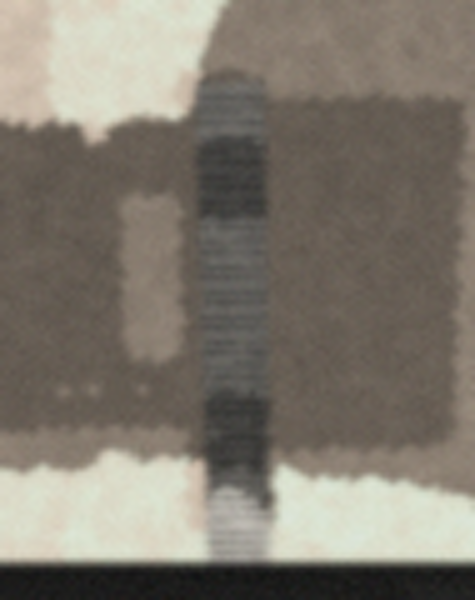

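Call:
carry_out(
  rows=[
    {"jaw":0.05,"delta_pos":[0,0,0.02],"yaw":-1.6},
    {"jaw":0.05,"delta_pos":[0,0,0.025],"yaw":0},
    {"jaw":0.05,"delta_pos":[0,0,0.025],"yaw":0},
    {"jaw":0.05,"delta_pos":[0,0,0.02],"yaw":0},
    {"jaw":0.05,"delta_pos":[0,0,0.01],"yaw":0},
    {"jaw":0.05,"delta_pos":[0,0,0.007],"yaw":0},
    {"jaw":0.05,"delta_pos":[0,0,0.003],"yaw":0},
    {"jaw":0.05,"delta_pos":[0,0,0],"yaw":0},
  ],
  grip_force=35,
)

```text
time: 5.1
ee_pos: [0.5861, -0.2544, 0.1959]
eef_rot: [0.181, 0.984, 0.0, 0.0]
ft_force: [-0.9, -0.4, -0.7]
width: 0.0504
```

Run:
```python
from h import *
c=cams.camera("wrist"); cv2.imwrite("pics/w3.png",c["img"])
s=r.read_state(); print(s["time"],s["ee_pos"],s["eef_rot"],s["ft_force"],s["width"])
```

```text
5.15 [ 0.58615374 -0.25442758  0.19623971] [1.80701731e-01 9.83537829e-01 3.36492839e-05 4.72106324e-04] [-0.84140171 -0.49345264 -0.0080174 ] 0.04992729161087992
```

View pics/w3.png

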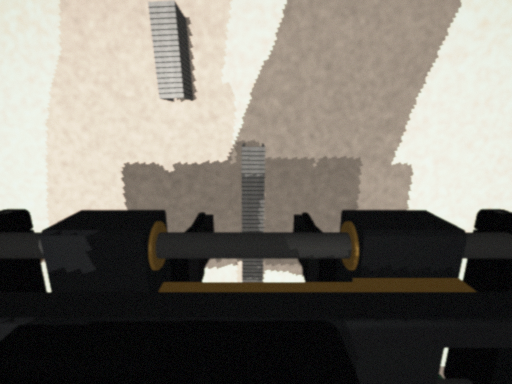

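Call:
carry_out(
  rows=[
    {"jaw":0.0,"delta_pos":[0,0,0],"yaw":0},
    {"jaw":0.0,"delta_pos":[0,0,0],"yaw":0},
    {"jaw":0.0,"delta_pos":[0,0,0],"yaw":0},
    {"jaw":0.0,"delta_pos":[0,0,0],"yaw":0},
    {"jaw":0.0,"delta_pos":[0,0,0],"yaw":0},
    {"jaw":0.0,"delta_pos":[0,0,0],"yaw":0},
    {"jaw":0.0,"delta_pos":[0,0,0],"yaw":0},
  ],
  grip_force=35,
)

```text
time: 5.85
ee_pos: [0.5859, -0.2543, 0.1956]
eef_rot: [0.181, 0.984, 0.0, 0.0]
ft_force: [-0.2, -0.7, 0.7]
width: 0.0125
```

Call:
carry_out(
  rows=[
    {"jaw":0.0,"delta_pos":[0,0,-0.01],"yaw":0},
    {"jaw":0.0,"delta_pos":[0,0,-0.03],"yaw":0},
    {"jaw":0.0,"delta_pos":[0,0,-0.04],"yaw":0},
    {"jaw":0.0,"delta_pos":[0,0,-0.04],"yaw":0},
    {"jaw":0.0,"delta_pos":[0,0,0],"yaw":-8.4},
    {"jaw":0.0,"delta_pos":[0,0,0],"yaw":-8.4},
    {"jaw":0.0,"delta_pos":[0,0,0],"yaw":-8.4},
    {"jaw":0.0,"delta_pos":[0,0,0],"yaw":0},
    {"jaw":0.0,"delta_pos":[0,0,0],"yaw":0},
  ],
)

```text
time: 6.75
ee_pos: [0.5858, -0.2545, 0.316]
eef_rot: [-0.036, 0.999, 0.0, 0.0]
ft_force: [-1.2, -0.4, -0.7]
width: 0.0124
```

Run:
```python
from h import *
c=cams.camera("wrist"); cv2.imwrite("pics/w4.png",c["img"]); np.savez("w4.npz",**c)
s=r.read_state(); print(s["time"],s["ee_pos"],s["eef_rot"],s["ft_force"],s["width"])
R=Rq(s["eef_rot"]); print("xt ang",np.degrees(np.arctan2(R[1,0],R[0,0])))
```

```text
6.8 [ 0.58583769 -0.25441791  0.31583645] [-3.59565468e-02  9.99353348e-01  6.09023713e-05  9.43762882e-05] [ 0.51259164  0.26649473 -0.55728844] 0.012686744397763147
xt ang -175.87879549601496
```

View pics/w4.png

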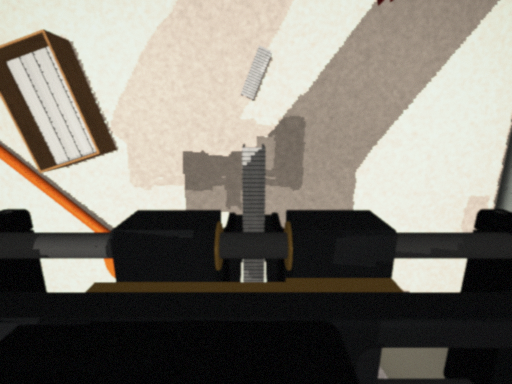

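Call:
carry_out(
  rows=[
    {"jaw":0.0,"delta_pos":[0.002,0.02,-0.03],"yaw":0},
    {"jaw":0.0,"delta_pos":[0.004,0.037,-0.03],"yaw":0},
    {"jaw":0.0,"delta_pos":[0.004,0.04,-0.025],"yaw":0},
    {"jaw":0.0,"delta_pos":[0.004,0.04,0],"yaw":0},
    {"jaw":0.0,"delta_pos":[0.004,0.04,0],"yaw":0},
    {"jaw":0.0,"delta_pos":[0.004,0.04,0],"yaw":0},
    {"jaw":0.0,"delta_pos":[0.004,0.04,0],"yaw":0},
    {"jaw":0.0,"delta_pos":[0.004,0.03,0],"yaw":-0.4},
    {"jaw":0.0,"delta_pos":[0.004,0.02,0],"yaw":0},
    {"jaw":0.0,"delta_pos":[0,0,0],"yaw":0},
  ],
)

```text
time: 7.8
ee_pos: [0.5279, 0.0524, 0.4005]
eef_rot: [-0.043, 0.999, 0.001, -0.0]
ft_force: [-0.3, 1.3, -0.5]
width: 0.0126
```

Call:
carry_out(
  rows=[
    {"jaw":0.0,"delta_pos":[0,0,0],"yaw":0},
    {"jaw":0.0,"delta_pos":[0,0,0],"yaw":0},
  ],
)

```text
time: 8.0
ee_pos: [0.5287, 0.0478, 0.4006]
eef_rot: [-0.04, 0.999, -0.0, 0.0]
ft_force: [1.7, -0.1, -0.3]
width: 0.0123
```

Run:
```python
from h import *
c=cams.camera("wrist"); cv2.imwrite("pics/w5.png",c["img"]); np.savez("w5.npz",**c)
cv2.imwrite("pics/w5z.png",cv2.resize(c["img"][95:245,195:315],(480,600),interpolation=cv2.INTER_CUBIC))
s=r.read_state(); print(s["time"],s["ee_pos"],s["eef_rot"],s["ft_force"],s["width"])
R=Rq(s["eef_rot"]); print("xt ang",np.degrees(np.arctan2(R[1,0],R[0,0])))
np.savez("s5.npz",p=s["ee_pos"],R=R)
```

```text
8.05 [0.52868976 0.04777023 0.40061505] [-4.00979310e-02  9.99195747e-01 -1.18236564e-04  2.42430970e-05] [ 0.30268091 -0.00284202 -0.35546819] 0.012428851534605368
xt ang -175.40388306985838
```

View pics/w5z.png

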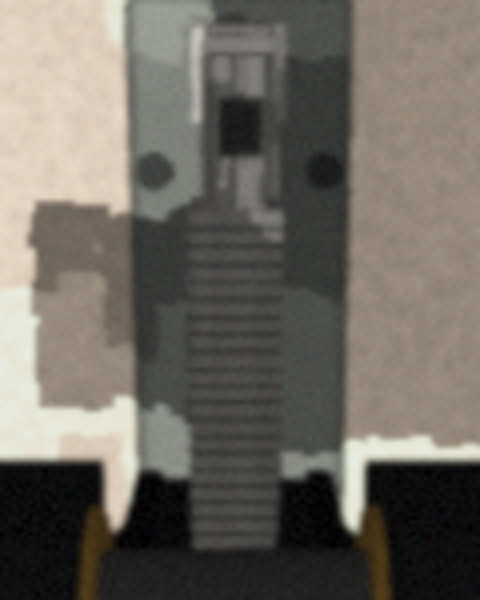

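View pics/w5.png

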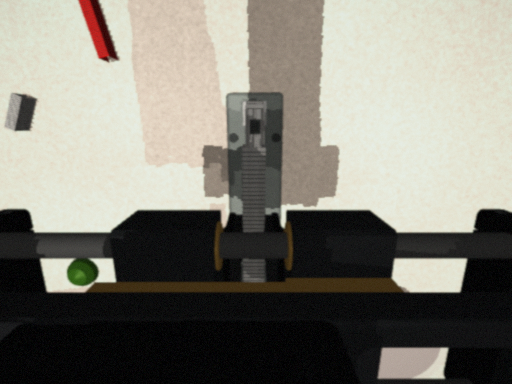

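Run:
```python
from h import *
c=dict(np.load("w5.npz")); s=np.load("s5.npz"); p,R=s["p"],s["R"]
def T(x,y,zw): return np.round(1000*(R.T@(ray(c,195+x/4,95+y/4,zw)-p)),1)
zc=p[2]-.1717
print("strip end L,R",T(188,212,zc),T(284,212,zc)); print("strip low",T(192,540,zc),T(277,540,zc))
print("nose inner L,R z59",T(190,50,.059),T(287,50,.059), "outer",T(190,27,.059),T(287,27,.059))
print("follower top",T(220,98,.068),T(261,98,.068),T(240,155,.068))
for z in (.01,.015):print("base",T(127,30,z),T(352,30,z),T(137,440,z),T(343,440,z))
print("channel floor",T(205,90,.053),T(280,90,.053),T(205,190,.053),T(283,190,.053))
```

```text
strip end L,R [ 50.3  -6.1 171.7] [ 50.3   7.1 171.7]
strip low [  2.1  -6.  171.7] [  2.1   6.6 171.7]
nose inner L,R z59 [ 79.  -12.  341.6] [ 79.   15.3 341.6] outer [ 85.2 -11.9 341.6] [ 85.2  15.2 341.6]
follower top [ 65.9  -3.5 332.6] [ 65.9   7.9 332.6] [ 50.5   2.1 332.6]
base [ 87.4 -34.1 390.6] [ 87.4  38.6 390.6] [-51.2 -33.8 390.6] [-51.2  39.1 390.6]
base [ 87.1 -33.6 385.6] [ 87.1  38.  385.6] [-49.6 -33.4 385.6] [-49.6  38.6 385.6]
channel floor [ 68.2  -8.  347.6] [ 68.2  13.7 347.6] [ 39.6  -8.1 347.6] [ 39.6  14.9 347.6]
```

Call:
carry_out(
  rows=[
    {"jaw":0.0,"delta_pos":[0.018,0.0019,0],"yaw":-0.15},
    {"jaw":0.0,"delta_pos":[0.03,0,0],"yaw":0},
    {"jaw":0.0,"delta_pos":[0.03,0,0],"yaw":0},
    {"jaw":0.0,"delta_pos":[0.025,0,0],"yaw":0},
    {"jaw":0.0,"delta_pos":[0.015,0,0.01],"yaw":0},
    {"jaw":0.0,"delta_pos":[0,0,0.03],"yaw":0},
    {"jaw":0.0,"delta_pos":[0,0,0.03],"yaw":0},
    {"jaw":0.0,"delta_pos":[0,0,0.03],"yaw":0},
    {"jaw":0.0,"delta_pos":[0,0,0.01],"yaw":0},
    {"jaw":0.0,"delta_pos":[0,0,0],"yaw":0},
  ],
)

```text
time: 9.05
ee_pos: [0.4106, 0.0404, 0.2899]
eef_rot: [-0.042, 0.999, -0.0, -0.001]
ft_force: [0.5, -0.0, -0.4]
width: 0.0128
```

Run:
```python
from h import *
c=cams.camera("scene"); cv2.imwrite("pics/s6.png",cv2.resize(c["img"][140:275,240:375],(600,600),interpolation=cv2.INTER_CUBIC))
s=r.read_state(); print(s["time"],s["ee_pos"],s["eef_rot"],s["ft_force"],s["width"])
a=np.load("s5.npz"); print("rel old tool",1000*(a["R"].T@(s["ee_pos"]-a["p"])))
```

```text
9.1 [0.41103984 0.04056731 0.29102321] [-4.22730623e-02  9.99106062e-01 -1.51432850e-04 -2.05630021e-04] [ 0.91819092  0.15751252 -0.33197719] 0.012302795050273067
rel old tool [117.85304102   2.27379831 109.58671435]
```

View pics/s6.png

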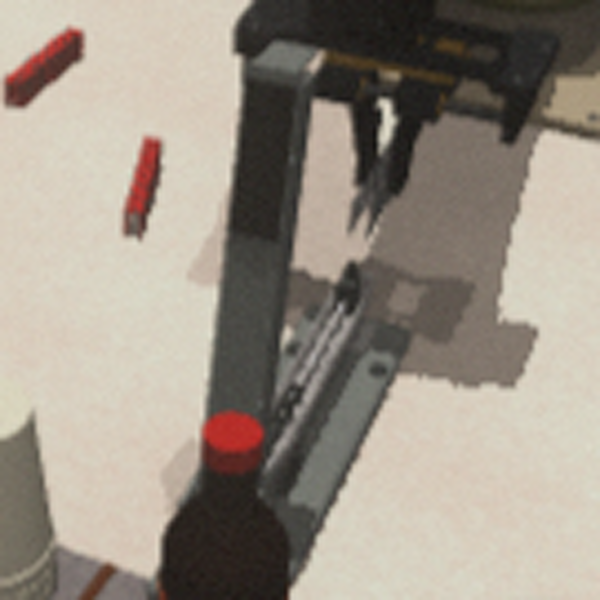

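Call:
carry_out(
  rows=[
    {"jaw":0.0,"delta_pos":[0,0,0.01],"yaw":0},
    {"jaw":0.0,"delta_pos":[0,0,0.008],"yaw":0},
    {"jaw":0.0,"delta_pos":[0,0,0.006],"yaw":0},
    {"jaw":0.0,"delta_pos":[0,0,0.004],"yaw":0},
    {"jaw":0.0,"delta_pos":[0,0,0],"yaw":0},
    {"jaw":0.0,"delta_pos":[0,0,0],"yaw":0},
  ],
)

```text
time: 9.7
ee_pos: [0.4108, 0.041, 0.2627]
eef_rot: [-0.043, 0.999, 0.0, 0.0]
ft_force: [-0.8, -0.3, -0.7]
width: 0.0127
```

```bash
cat > st.py <<'E'
from h import *
s=r.read_state()
a=np.load("s5.npz"); print(round(s["time"],2),"p",np.round(s["ee_pos"],4),"rel old tool",np.round(1000*(a["R"].T@(s["ee_pos"]-a["p"])),2),"F tool",np.round(Rq(s["eef_rot"]).T@s["ft_force"],2),"tq",np.round(s["torque"],2),"q",np.round(s["eef_rot"],4))
E
python3 st.py; python3 st.py
```

```text
9.7 p [0.4108 0.041  0.2627] rel old tool [118.03   2.72 137.94] F tool [ 0.79 -0.21  0.67] tq [0.01 0.01 0.  ] q [-0.0429  0.9991  0.      0.    ]
9.7 p [0.4108 0.041  0.2627] rel old tool [118.03   2.72 137.94] F tool [ 0.79 -0.21  0.67] tq [0.01 0.01 0.  ] q [-0.0429  0.9991  0.      0.    ]
```

Call:
carry_out(
  rows=[
    {"jaw":0.0,"delta_pos":[-0.001,0,0.001],"yaw":0},
    {"jaw":0.0,"delta_pos":[-0.002,0,0],"yaw":0},
    {"jaw":0.0,"delta_pos":[-0.004,0,0],"yaw":0},
    {"jaw":0.0,"delta_pos":[-0.004,0,0],"yaw":0},
    {"jaw":0.0,"delta_pos":[-0.004,0,0],"yaw":0},
  ],
)

```text
time: 10.2
ee_pos: [0.4259, 0.0423, 0.2615]
eef_rot: [-0.043, 0.999, 0.0, -0.0]
ft_force: [-4.0, -0.3, 1.2]
width: 0.0125
```

```bash
python3 st.py
```

```text
10.2 p [0.4259 0.0423 0.2615] rel old tool [102.94   2.84 139.14] F tool [ 3.99  0.02 -1.16] tq [0.02 0.96 0.01] q [-4.290e-02  9.991e-01  0.000e+00 -4.000e-04]
```

Call:
carry_out(
  rows=[
    {"jaw":0.0,"delta_pos":[-0.006,-0.0005,0],"yaw":0.15},
    {"jaw":0.0,"delta_pos":[-0.006,0,0],"yaw":0},
    {"jaw":0.0,"delta_pos":[-0.006,0,0],"yaw":0},
    {"jaw":0.0,"delta_pos":[-0.006,0,0],"yaw":0},
    {"jaw":0.0,"delta_pos":[-0.006,0,0],"yaw":0},
    {"jaw":0.0,"delta_pos":[-0.006,0,0],"yaw":0},
    {"jaw":0.0,"delta_pos":[-0.006,0,0],"yaw":0},
    {"jaw":0.0,"delta_pos":[-0.006,0,0],"yaw":0},
    {"jaw":0.0,"delta_pos":[-0.006,0,0],"yaw":0},
    {"jaw":0.0,"delta_pos":[-0.006,0,0],"yaw":0},
  ],
)

```text
time: 11.2
ee_pos: [0.4855, 0.0471, 0.2611]
eef_rot: [-0.042, 0.999, 0.0, -0.001]
ft_force: [-7.4, 1.7, 2.3]
width: 0.0126
```

```bash
python3 st.py
```

```text
11.2 p [0.4855 0.0471 0.2611] rel old tool [ 43.07   2.84 139.49] F tool [ 7.25  2.35 -2.33] tq [0.38 1.72 0.11] q [-4.190e-02  9.991e-01  1.000e-04 -1.100e-03]
```

```bash
python3 - <<'E'
from h import *
c=cams.camera("wrist"); np.savez("w7.npz",**c)
cv2.imwrite("pics/w7z.png",cv2.resize(c["img"][105:245,190:320],(557,600),interpolation=cv2.INTER_CUBIC))
c=cams.camera("scene"); cv2.imwrite("pics/s7.png",cv2.resize(c["img"][140:275,240:375],(600,600),interpolation=cv2.INTER_CUBIC))
E
python3 st.py
```

```text
11.3 p [0.4858 0.0472 0.2611] rel old tool [ 42.77   2.89 139.51] F tool [ 6.9   2.77 -1.8 ] tq [0.4  1.58 0.11] q [-4.190e-02  9.991e-01 -1.000e-04 -9.000e-04]
```

View pics/w7z.png

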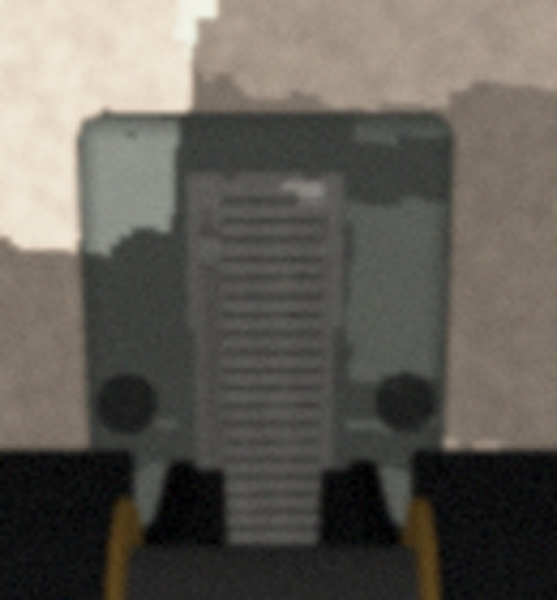

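View pics/s7.png

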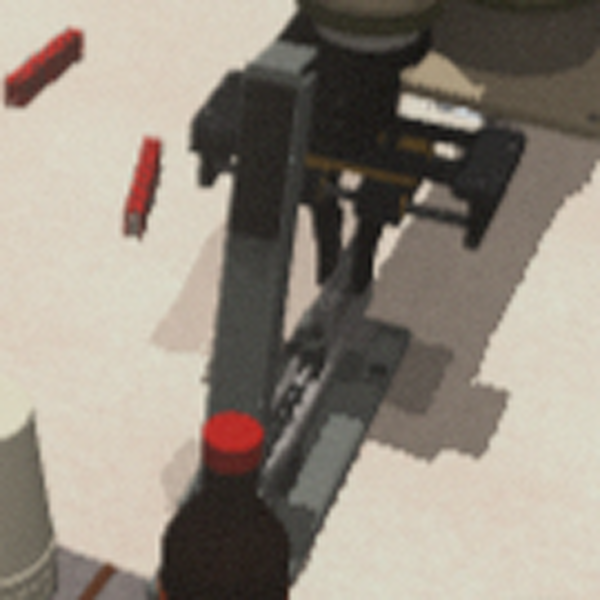

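Run:
```python
from h import *
c=dict(np.load("w7.npz")); s=r.read_state(); p,R=s["ee_pos"],Rq(s["eef_rot"])
k=600/140
def T(x,y,zw): return np.round(1000*(R.T@(ray(c,190+x/(557/130),105+y/k,zw)-p)),1)
zc=p[2]-.1717
print("strip",T(219,215,zc),T(327,215,zc),"|",T(227,530,zc),T(321,530,zc),"| front",T(270,195,zc))
print("nose/wall z.055",T(187,175,.055),T(343,175,.055),"|",T(200,440,.055),T(335,440,.055))
print("base z.01",T(80,130,.01),T(453,130,.01),"|",T(90,440,.01),T(440,440,.01))
```

```text
strip [ 46.7  -6.6 171.8] [ 46.7   7.3 171.8] | [  3.3  -6.  171.7] [  3.3   7.  171.7] | front [ 4.930e+01 -1.000e-01  1.718e+02]
nose/wall z.055 [ 48.8 -13.1 206.2] [ 48.8  11.4 206.2] | [  5.2 -11.7 206.1] [  5.2  10.7 206.1]
base z.01 [ 53.4 -36.8 251.2] [ 53.4  35.3 251.2] | [ -9.4 -37.2 251.1] [ -9.4  35.  251.1]
```

Call:
carry_out(
  rows=[
    {"jaw":0.0,"delta_pos":[-0.004,-0.0005,0],"yaw":0},
    {"jaw":0.0,"delta_pos":[-0.004,-0.0006,0],"yaw":0},
    {"jaw":0.0,"delta_pos":[-0.003,0,0],"yaw":0},
    {"jaw":0.0,"delta_pos":[-0.001,0,0],"yaw":0},
    {"jaw":0.0,"delta_pos":[-0.0005,0,0],"yaw":0},
    {"jaw":0.0,"delta_pos":[0,0,0],"yaw":0},
  ],
)

```text
time: 11.9
ee_pos: [0.4978, 0.0474, 0.261]
eef_rot: [-0.042, 0.999, 0.0, -0.001]
ft_force: [-8.4, 2.1, 1.2]
width: 0.0125
```

```bash
python3 st.py
```

```text
11.9 p [0.4978 0.0474 0.261 ] rel old tool [ 30.87   2.16 139.63] F tool [ 8.24  2.82 -1.16] tq [0.74 1.78 0.16] q [-4.220e-02  9.991e-01  2.000e-04 -1.300e-03]
```

Call:
carry_out(
  rows=[
    {"jaw":0.0,"delta_pos":[-0.001,0,0],"yaw":0},
    {"jaw":0.0,"delta_pos":[-0.001,0,0],"yaw":0},
    {"jaw":0.0,"delta_pos":[-0.0005,0,0],"yaw":0},
    {"jaw":0.0,"delta_pos":[-0.0005,0,0],"yaw":0},
  ],
)

```text
time: 12.3
ee_pos: [0.5006, 0.0477, 0.261]
eef_rot: [-0.042, 0.999, 0.0, -0.001]
ft_force: [-8.0, 2.6, 1.7]
width: 0.0126
```

```bash
python3 st.py
```

```text
12.3 p [0.5006 0.0477 0.261 ] rel old tool [ 27.97   2.18 139.65] F tool [ 7.79  3.24 -1.7 ] tq [0.7  1.89 0.13] q [-4.220e-02  9.991e-01  3.000e-04 -1.400e-03]
```

Call:
carry_out(
  rows=[
    {"jaw":0.0,"delta_pos":[-0.0005,0,0],"yaw":0},
    {"jaw":0.0,"delta_pos":[-0.0005,0,0],"yaw":0},
  ],
)

```text
time: 12.5
ee_pos: [0.5016, 0.0478, 0.261]
eef_rot: [-0.042, 0.999, 0.0, -0.001]
ft_force: [-8.8, 3.9, 1.2]
width: 0.0126
```

Call:
carry_out(
  rows=[
    {"jaw":0.0,"delta_pos":[-0.0005,0,0],"yaw":0},
  ],
)

```text
time: 12.6
ee_pos: [0.5021, 0.0478, 0.261]
eef_rot: [-0.042, 0.999, 0.0, -0.001]
ft_force: [-8.4, 2.3, 1.9]
width: 0.0127
```

Call:
carry_out(
  rows=[
    {"jaw":0.0,"delta_pos":[-0.0005,0,0],"yaw":0},
  ],
)

```text
time: 12.7
ee_pos: [0.5026, 0.0478, 0.2609]
eef_rot: [-0.042, 0.999, 0.0, -0.001]
ft_force: [-9.2, 2.1, 2.4]
width: 0.0127
```

Call:
carry_out(
  rows=[
    {"jaw":0.0,"delta_pos":[-0.0005,0,0],"yaw":0},
  ],
)

```text
time: 12.8
ee_pos: [0.5031, 0.0479, 0.2609]
eef_rot: [-0.042, 0.999, 0.0, -0.001]
ft_force: [-8.2, 2.2, 1.5]
width: 0.0122
```

Call:
carry_out(
  rows=[
    {"jaw":0.0,"delta_pos":[-0.0005,0,0],"yaw":0},
  ],
)

```text
time: 12.9
ee_pos: [0.5036, 0.0479, 0.2609]
eef_rot: [-0.042, 0.999, 0.0, -0.002]
ft_force: [-8.0, 3.1, 1.4]
width: 0.0125
```

Call:
carry_out(
  rows=[
    {"jaw":0.0,"delta_pos":[-0.0005,0,0],"yaw":0},
  ],
)

```text
time: 13.0
ee_pos: [0.5041, 0.048, 0.2609]
eef_rot: [-0.042, 0.999, 0.0, -0.002]
ft_force: [-9.6, 2.6, 1.8]
width: 0.0123
```

Call:
carry_out(
  rows=[
    {"jaw":0.0,"delta_pos":[-0.0005,0,0],"yaw":0},
  ],
)

```text
time: 13.1
ee_pos: [0.5045, 0.048, 0.2609]
eef_rot: [-0.042, 0.999, 0.0, -0.002]
ft_force: [-10.8, 3.1, 3.0]
width: 0.0126
```

Call:
carry_out(
  rows=[
    {"jaw":0.0,"delta_pos":[-0.0005,0,0],"yaw":0},
  ],
)

```text
time: 13.2
ee_pos: [0.5048, 0.048, 0.2608]
eef_rot: [-0.042, 0.999, 0.0, -0.002]
ft_force: [-12.7, 1.6, 3.6]
width: 0.0125
```

```bash
python3 - <<'E'
from h import *
c=cams.camera("wrist"); np.savez("w8.npz",**c)
cv2.imwrite("pics/w8z.png",cv2.resize(c["img"][105:245,190:320],(557,600),interpolation=cv2.INTER_CUBIC))
E
python3 st.py
```

```text
13.25 p [0.5048 0.048  0.2608] rel old tool [ 23.84   2.2  139.84] F tool [10.76  2.58 -4.1 ] tq [0.64 2.51 0.15] q [-4.220e-02  9.991e-01  2.000e-04 -2.200e-03]
```

View pics/w8z.png

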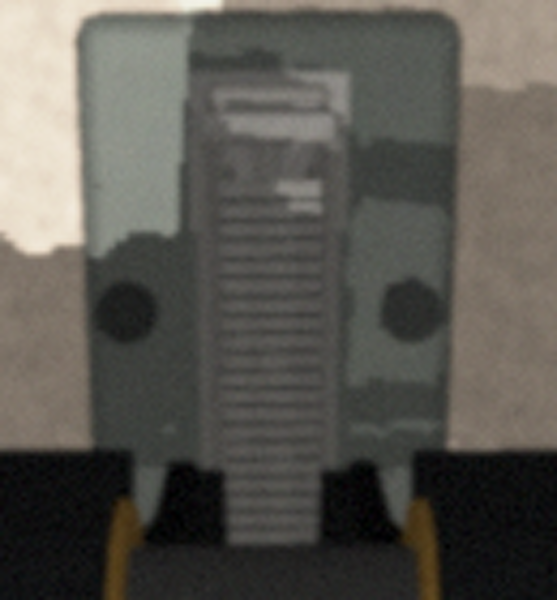

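Run:
```python
from h import *
c=dict(np.load("w8.npz")); s=r.read_state(); p,R=s["ee_pos"],Rq(s["eef_rot"])
k=600/140
def T(x,y,zw): return np.round(1000*(R.T@(ray(c,190+x/(557/130),105+y/k,zw)-p)),1)
zc=p[2]-.1717
print("strip",T(217,240,zc),T(325,240,zc),"|",T(227,530,zc),T(321,530,zc),"| front",T(270,198,zc),"bottom z.065",T(270,145,.065))
print("nose z.059",T(212,88,.059),T(335,88,.059),"inner",T(212,110,.059),T(335,110,.059))
print("walls",T(195,200,.053),T(348,200,.053),"|",T(203,440,.053),T(335,440,.053))
print("base z.01",T(80,60,.01),T(460,60,.01),"|",T(92,400,.01),T(450,400,.01))
def P(x,y,z): 
    q=proj(c,R@np.array([x,y,z])/1000+p); return np.round([(q[0]-190)*557/130,(q[1]-105)*k],0)
print("strip bottom front corner",P(50,0.4,195.5))
```

```text
strip [ 43.   -7.  171.9] [ 43.    7.  171.9] | [  2.9  -6.  171.7] [  2.9   6.9 171.7] | front [ 4.850e+01 -1.000e-01  1.719e+02] bottom z.065 [ 5.36e+01 -1.00e-01  1.96e+02]
nose z.059 [ 61.7  -8.9 202. ] [ 61.7   9.7 202.1] inner [ 58.4  -8.9 202. ] [ 58.4   9.7 202. ]
walls [ 44.2 -12.1 208. ] [ 44.2  12.3 208. ] | [  4.2 -11.3 207.8] [  4.2  10.8 207.8]
base z.01 [ 66.  -36.3 251. ] [ 66.   36.  251.1] | [ -1.2 -36.5 250.7] [ -1.2  36.6 250.8]
strip bottom front corner [273. 170.]
```

Run:
```python
from h import *
c=dict(np.load("w8.npz"))
a=cv2.resize(c["img"][115:165,225:285],(720,600),interpolation=cv2.INTER_CUBIC)
cv2.imwrite("pics/w8zz.png",cv2.convertScaleAbs(a,alpha=1.6,beta=-40))
```

```text
(no output)
```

View pics/w8zz.png

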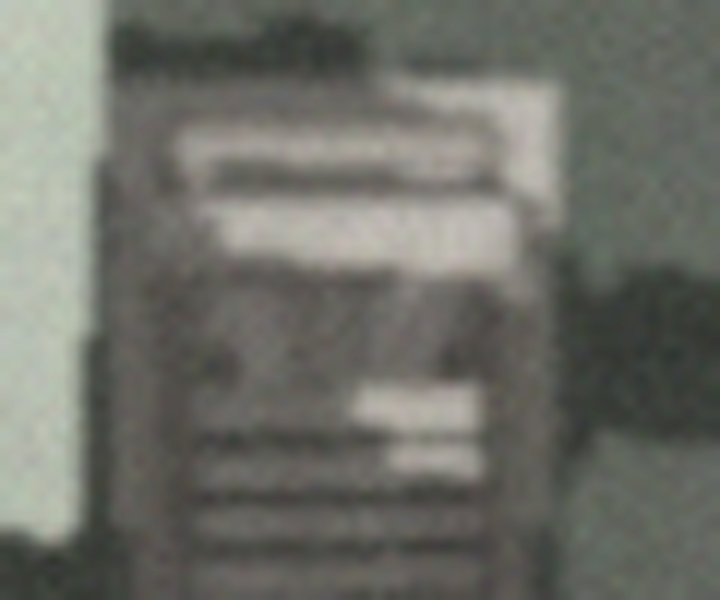

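Call:
carry_out(
  rows=[
    {"jaw":0.0,"delta_pos":[0.0008,-0.0002,0],"yaw":0},
    {"jaw":0.0,"delta_pos":[0.0008,0,0],"yaw":0},
    {"jaw":0.0,"delta_pos":[0.0004,0,0],"yaw":0},
  ],
)

```text
time: 13.55
ee_pos: [0.5031, 0.0477, 0.2609]
eef_rot: [-0.042, 0.999, 0.0, -0.001]
ft_force: [-8.0, 3.0, 1.0]
width: 0.0127
```

```bash
python3 st.py
```

```text
13.55 p [0.5031 0.0477 0.2609] rel old tool [ 25.52   2.03 139.68] F tool [ 7.76  3.66 -0.99] tq [0.79 1.86 0.13] q [-4.220e-02  9.991e-01  3.000e-04 -1.400e-03]
```

Call:
carry_out(
  rows=[
    {"jaw":0.0,"delta_pos":[0,0,0.0015],"yaw":0},
    {"jaw":0.0,"delta_pos":[0,0,0.0015],"yaw":0},
    {"jaw":0.0,"delta_pos":[0,0,0.0015],"yaw":0},
    {"jaw":0.0,"delta_pos":[0,0,0.0015],"yaw":0},
    {"jaw":0.0,"delta_pos":[0,0,0.001],"yaw":0},
  ],
)

```text
time: 14.05
ee_pos: [0.5033, 0.0469, 0.2541]
eef_rot: [-0.042, 0.999, -0.0, -0.001]
ft_force: [-7.9, -0.7, 4.6]
width: 0.0125
```

```bash
python3 st.py
```

```text
14.05 p [0.5033 0.0469 0.2541] rel old tool [ 25.35   1.17 146.53] F tool [ 7.98 -0.08 -4.59] tq [-0.07  1.82 -0.02] q [-4.160e-02  9.991e-01 -2.000e-04 -1.200e-03]
```

Call:
carry_out(
  rows=[
    {"jaw":0.0,"delta_pos":[0,0.0006,0],"yaw":0},
    {"jaw":0.0,"delta_pos":[0,0,0.0005],"yaw":0},
    {"jaw":0.0,"delta_pos":[0,0,0.0005],"yaw":0},
  ],
)

```text
time: 14.35
ee_pos: [0.5033, 0.0472, 0.2531]
eef_rot: [-0.042, 0.999, -0.0, -0.001]
ft_force: [-7.8, -1.3, 3.3]
width: 0.0124
```

```bash
python3 - <<'E'
from h import *
c=cams.camera("wrist"); np.savez("w9.npz",**c)
a=cv2.resize(c["img"][105:235,215:295],(480,780)); a=cv2.resize(c["img"][110:230,210:300],(450,600),interpolation=cv2.INTER_CUBIC)
cv2.imwrite("pics/w9z.png",cv2.convertScaleAbs(a,alpha=1.5,beta=-30))
E
python3 st.py
```

```text
14.4 p [0.5033 0.0473 0.2531] rel old tool [ 25.36   1.55 147.56] F tool [ 7.74 -1.18 -3.22] tq [-0.29  1.69  0.02] q [-4.150e-02  9.991e-01 -3.000e-04 -1.200e-03]
```

View pics/w9z.png

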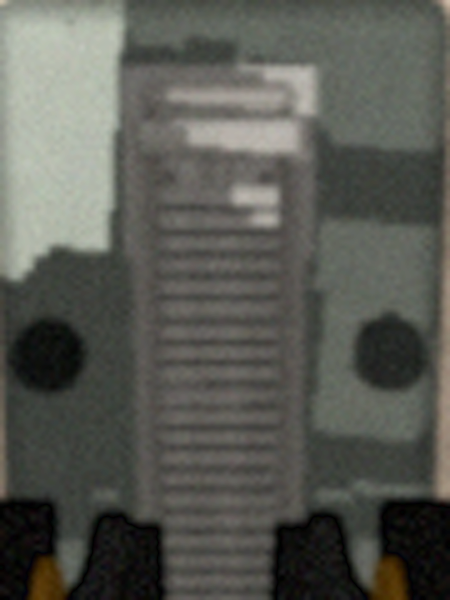

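Call:
carry_out(
  rows=[
    {"jaw":0.0,"delta_pos":[0,0.0002,0.0007],"yaw":0},
    {"jaw":0.0,"delta_pos":[0,0,0.0007],"yaw":0},
    {"jaw":0.0,"delta_pos":[0,0,0.0007],"yaw":0},
    {"jaw":0.0,"delta_pos":[0,0,0.0007],"yaw":0},
  ],
)

```text
time: 14.8
ee_pos: [0.5033, 0.0475, 0.2503]
eef_rot: [-0.042, 0.999, -0.0, -0.001]
ft_force: [-8.7, -0.1, 4.0]
width: 0.0125
```

Call:
carry_out(
  rows=[
    {"jaw":0.0,"delta_pos":[0,0,0.0007],"yaw":0},
    {"jaw":0.0,"delta_pos":[0,0,0.0007],"yaw":0},
    {"jaw":0.0,"delta_pos":[0,0,0.0007],"yaw":0},
  ],
)

```text
time: 15.1
ee_pos: [0.5033, 0.0476, 0.2482]
eef_rot: [-0.042, 0.999, -0.0, -0.001]
ft_force: [-8.6, -0.7, 2.9]
width: 0.0125
```

```bash
python3 st.py
```

```text
15.1 p [0.5033 0.0476 0.2482] rel old tool [ 25.36   1.87 152.39] F tool [ 8.59  0.04 -2.92] tq [-0.13  1.77  0.03] q [-4.160e-02  9.991e-01 -2.000e-04 -1.200e-03]
```

Call:
carry_out(
  rows=[
    {"jaw":0.0,"delta_pos":[0,0,0.0007],"yaw":0},
    {"jaw":0.0,"delta_pos":[0,0,0.0007],"yaw":0},
    {"jaw":0.0,"delta_pos":[0,0,0.0007],"yaw":0},
  ],
)

```text
time: 15.4
ee_pos: [0.5033, 0.0476, 0.2461]
eef_rot: [-0.042, 0.999, -0.0, -0.001]
ft_force: [-8.4, -1.1, 3.6]
width: 0.0124
```

Call:
carry_out(
  rows=[
    {"jaw":0.0,"delta_pos":[0,0,0.0007],"yaw":0},
    {"jaw":0.0,"delta_pos":[0,0,0.0007],"yaw":0},
    {"jaw":0.0,"delta_pos":[0,0,0.0007],"yaw":0},
  ],
)

```text
time: 15.7
ee_pos: [0.5032, 0.0476, 0.244]
eef_rot: [-0.042, 0.999, -0.0, -0.001]
ft_force: [-8.0, -1.1, 4.1]
width: 0.0125
```

```bash
python3 st.py
```

```text
15.7 p [0.5032 0.0476 0.244 ] rel old tool [ 25.39   1.89 156.6 ] F tool [ 8.06 -0.44 -4.04] tq [-0.14  1.76  0.01] q [-4.160e-02  9.991e-01 -2.000e-04 -1.200e-03]
```

Descending smoothly. Now finer, watching for landing.

Call:
carry_out(
  rows=[
    {"jaw":0.0,"delta_pos":[0,0,0.0005],"yaw":0},
    {"jaw":0.0,"delta_pos":[0,0,0.0005],"yaw":0},
  ],
)

```text
time: 15.9
ee_pos: [0.5033, 0.0476, 0.243]
eef_rot: [-0.042, 0.999, -0.0, -0.001]
ft_force: [-8.2, -0.3, 4.5]
width: 0.0128
```

Call:
carry_out(
  rows=[
    {"jaw":0.0,"delta_pos":[0,0,0.0005],"yaw":0},
    {"jaw":0.0,"delta_pos":[0,0,0.0005],"yaw":0},
  ],
)

```text
time: 16.1
ee_pos: [0.5032, 0.0476, 0.242]
eef_rot: [-0.042, 0.999, -0.0, -0.001]
ft_force: [-8.4, -1.0, 3.5]
width: 0.0125
```

Call:
carry_out(
  rows=[
    {"jaw":0.0,"delta_pos":[0,0,0.0005],"yaw":0},
    {"jaw":0.0,"delta_pos":[0,0,0.0005],"yaw":0},
  ],
)

```text
time: 16.3
ee_pos: [0.5032, 0.0476, 0.241]
eef_rot: [-0.042, 0.999, -0.0, -0.001]
ft_force: [-7.8, -0.8, 3.6]
width: 0.0123
```

Call:
carry_out(
  rows=[
    {"jaw":0.0,"delta_pos":[0,0,0.0005],"yaw":0},
  ],
)

```text
time: 16.4
ee_pos: [0.5033, 0.0476, 0.2406]
eef_rot: [-0.042, 0.999, -0.0, -0.001]
ft_force: [-8.0, -0.9, 6.5]
width: 0.0125
```

Call:
carry_out(
  rows=[
    {"jaw":0.0,"delta_pos":[0,0,0.0005],"yaw":0},
  ],
)

```text
time: 16.5
ee_pos: [0.5034, 0.0475, 0.2405]
eef_rot: [-0.042, 0.999, -0.0, -0.001]
ft_force: [-11.2, -1.3, 14.2]
width: 0.0127
```

Call:
carry_out(
  rows=[
    {"jaw":0.0,"delta_pos":[0,0,0.0005],"yaw":0},
  ],
)

```text
time: 16.6
ee_pos: [0.5035, 0.0475, 0.2404]
eef_rot: [-0.042, 0.999, -0.0, -0.001]
ft_force: [-14.2, -2.4, 22.5]
width: 0.0123
```

```bash
python3 st.py
```

```text
16.6 p [0.5035 0.0475 0.2404] rel old tool [ 25.16   1.78 160.18] F tool [ 14.44  -1.21 -22.45] tq [-0.33  3.35  0.  ] q [-0.0415  0.9991 -0.     -0.0011]
```

Call:
carry_out(
  rows=[
    {"jaw":0.0,"delta_pos":[0,0,-0.0008],"yaw":0},
  ],
)

```text
time: 16.7
ee_pos: [0.5033, 0.0475, 0.2406]
eef_rot: [-0.042, 0.999, -0.0, -0.001]
ft_force: [-6.8, -0.8, -0.6]
width: 0.0127
```

Call:
carry_out(
  rows=[
    {"jaw":0.0,"delta_pos":[0.0004,0,0],"yaw":0},
    {"jaw":0.0,"delta_pos":[0.0004,0,0],"yaw":0},
  ],
)

```text
time: 16.9
ee_pos: [0.5028, 0.0476, 0.2406]
eef_rot: [-0.042, 0.999, -0.0, -0.0]
ft_force: [-5.3, -1.1, 2.9]
width: 0.0124
```

```bash
python3 st.py
```

```text
16.9 p [0.5028 0.0476 0.2406] rel old tool [ 25.79   1.89 160.04] F tool [ 5.34 -0.69 -2.86] tq [-0.1   1.2  -0.02] q [-4.160e-02  9.991e-01 -2.000e-04 -5.000e-04]
```

Call:
carry_out(
  rows=[
    {"jaw":0.0,"delta_pos":[0.0004,0,0],"yaw":0},
  ],
)

```text
time: 17.0
ee_pos: [0.5025, 0.0475, 0.2406]
eef_rot: [-0.042, 0.999, -0.0, -0.0]
ft_force: [-5.3, -0.1, 2.7]
width: 0.0124
```

Call:
carry_out(
  rows=[
    {"jaw":0.0,"delta_pos":[0.0004,0,0],"yaw":0},
  ],
)

```text
time: 17.1
ee_pos: [0.5021, 0.0475, 0.2406]
eef_rot: [-0.042, 0.999, -0.0, -0.0]
ft_force: [-4.2, -1.1, 3.1]
width: 0.0122
```

Call:
carry_out(
  rows=[
    {"jaw":0.0,"delta_pos":[0.0004,0,0],"yaw":0},
  ],
)

```text
time: 17.2
ee_pos: [0.5017, 0.0475, 0.2406]
eef_rot: [-0.042, 0.999, -0.0, -0.0]
ft_force: [-4.7, -0.7, 3.0]
width: 0.0125
```

Call:
carry_out(
  rows=[
    {"jaw":0.0,"delta_pos":[0.0003,0,0],"yaw":0},
  ],
)

```text
time: 17.3
ee_pos: [0.5013, 0.0474, 0.2406]
eef_rot: [-0.042, 0.999, -0.0, -0.0]
ft_force: [-3.9, -0.2, 2.5]
width: 0.0129
```

Call:
carry_out(
  rows=[
    {"jaw":0.0,"delta_pos":[0.0003,0,0],"yaw":0},
  ],
)

```text
time: 17.4
ee_pos: [0.5012, 0.0474, 0.2406]
eef_rot: [-0.042, 0.999, -0.0, 0.0]
ft_force: [-2.0, -0.5, -0.2]
width: 0.0127
```

Call:
carry_out(
  rows=[
    {"jaw":0.0,"delta_pos":[0.0003,0,0],"yaw":0},
  ],
)

```text
time: 17.5
ee_pos: [0.501, 0.0474, 0.2406]
eef_rot: [-0.042, 0.999, -0.0, 0.0]
ft_force: [0.4, -0.1, -2.8]
width: 0.0129
```

Call:
carry_out(
  rows=[
    {"jaw":0.014,"delta_pos":[0,0,0],"yaw":0},
    {"jaw":0.02,"delta_pos":[0,0,0],"yaw":0},
    {"jaw":0.04,"delta_pos":[0,0,0],"yaw":0},
    {"jaw":0.05,"delta_pos":[0,0,0],"yaw":0},
    {"jaw":0.05,"delta_pos":[0,0,0],"yaw":0},
    {"jaw":0.05,"delta_pos":[0,0,0],"yaw":0},
  ],
)

```text
time: 18.1
ee_pos: [0.5007, 0.0476, 0.2408]
eef_rot: [-0.042, 0.999, 0.0, 0.0]
ft_force: [-0.2, 0.4, 0.2]
width: 0.044
```

```bash
python3 - <<'E'
from h import *
c=cams.camera("wrist"); np.savez("w10.npz",**c)
a=cv2.resize(c["img"][110:240,200:310],(508,600),interpolation=cv2.INTER_CUBIC)
cv2.imwrite("pics/w10z.png",cv2.convertScaleAbs(a,alpha=1.5,beta=-30))
E
python3 st.py
```

```text
18.15 p [0.5006 0.0476 0.2408] rel old tool [ 27.98   2.1  159.81] F tool [-0.68 -0.16  1.17] tq [ 0.02  0.02 -0.02] q [-4.160e-02  9.991e-01  1.000e-04  1.000e-04]
```

View pics/w10z.png

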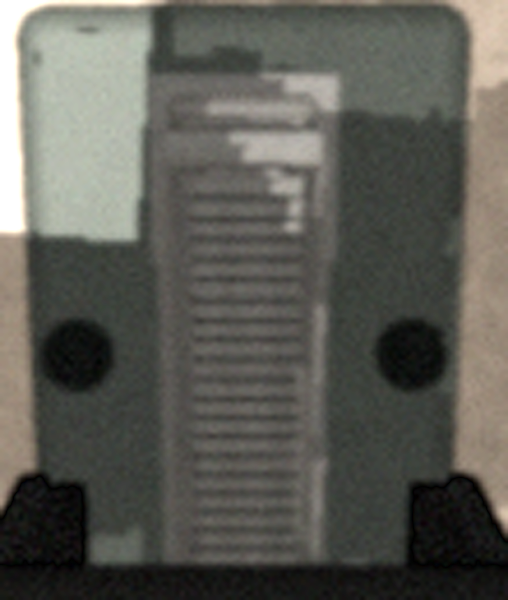

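Call:
carry_out(
  rows=[
    {"jaw":0.06,"delta_pos":[0,0,-0.02],"yaw":0},
    {"jaw":0.06,"delta_pos":[0,0,-0.04],"yaw":0},
    {"jaw":0.06,"delta_pos":[0,0,-0.04],"yaw":0},
    {"jaw":0.06,"delta_pos":[0.0,0,-0.04],"yaw":0},
    {"jaw":0.03,"delta_pos":[0.02,0,-0.03],"yaw":0},
    {"jaw":0.0,"delta_pos":[0.02,0,-0.03],"yaw":0},
    {"jaw":0.0,"delta_pos":[0.0,0,-0.02],"yaw":0},
    {"jaw":0.0,"delta_pos":[0.0,0,0],"yaw":0},
  ],
)

```text
time: 18.95
ee_pos: [0.4608, 0.044, 0.4637]
eef_rot: [-0.042, 0.999, 0.001, 0.002]
ft_force: [0.0, 0.3, -0.3]
width: 0.0358
```

```bash
python3 - <<'E'
from h import *
c=cams.camera("wrist"); np.savez("w11.npz",**c); cv2.imwrite("pics/w11.png",c["img"])
c=cams.camera("scene"); np.savez("s11.npz",**c); cv2.imwrite("pics/s11.png",cv2.resize(c["img"][140:275,240:375],(600,600),interpolation=cv2.INTER_CUBIC))
t=cams.camera("top"); np.savez("t11.npz",**t); cv2.imwrite("pics/t11.png",cv2.resize(t["img"][70:240,150:280],(459,600),interpolation=cv2.INTER_CUBIC))
k=700/170
for z in (.325,): print(ray(t,170+30/k,95+55/k,z),ray(t,170+90/k,95+55/k,z),ray(t,170+60/k,95+135/k,z))
E
python3 st.py
```

```text
[0.66244923 0.07217811 0.325     ] [0.66313555 0.0410292  0.325     ] [0.62005946 0.05460861 0.325     ]
19.1 p [0.4607 0.0442 0.46  ] rel old tool [ 68.04   1.89 -59.34] F tool [ 0.35 -0.54 -0.31] tq [ 0.04  0.09 -0.  ] q [-4.160e-02  9.991e-01 -1.000e-04 -4.000e-04]
```

View pics/w11.png

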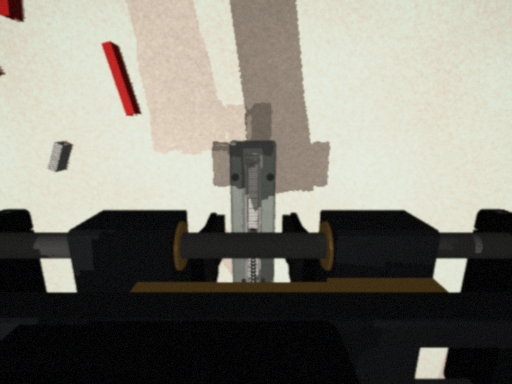

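View pics/s11.png

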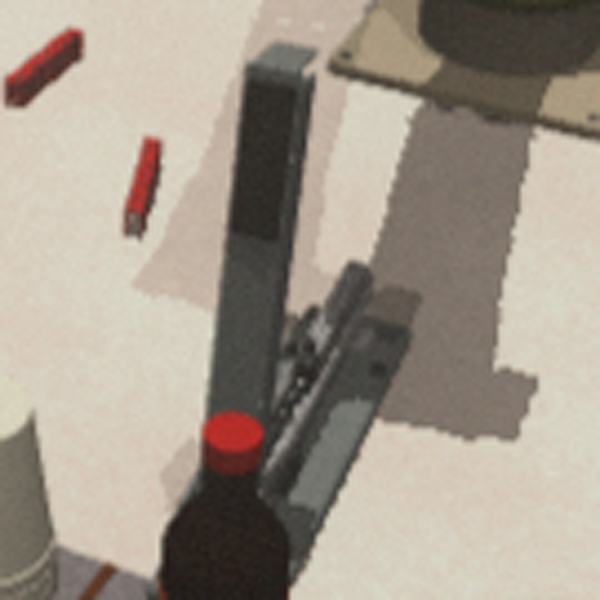

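View pics/t11.png

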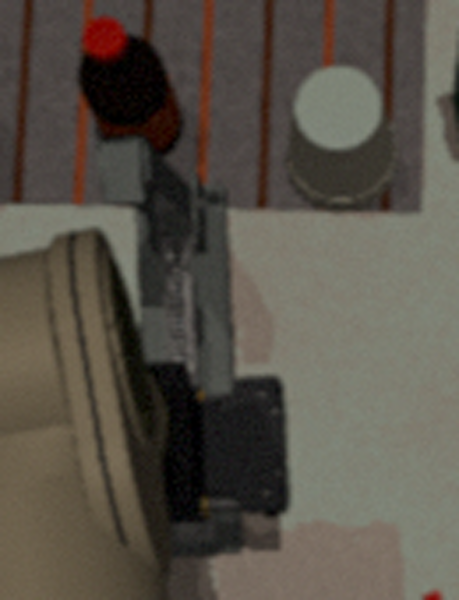

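Call:
carry_out(
  rows=[
    {"jaw":0.0,"delta_pos":[0,-0.04,-0.004],"yaw":0},
    {"jaw":0.0,"delta_pos":[0,-0.04,-0.003],"yaw":0},
    {"jaw":0.0,"delta_pos":[-0.03,0,0],"yaw":0},
    {"jaw":0.0,"delta_pos":[-0.04,0,0],"yaw":0},
    {"jaw":0.0,"delta_pos":[-0.04,0,0],"yaw":0},
    {"jaw":0.0,"delta_pos":[-0.04,0,0],"yaw":0},
    {"jaw":0.0,"delta_pos":[-0.04,0,0],"yaw":0},
    {"jaw":0.0,"delta_pos":[-0.04,0,0],"yaw":0},
    {"jaw":0.0,"delta_pos":[-0.038,0,0],"yaw":0},
    {"jaw":0.0,"delta_pos":[0,0,0],"yaw":0},
  ],
)

```text
time: 20.1
ee_pos: [0.7383, -0.0117, 0.4607]
eef_rot: [-0.042, 0.999, -0.001, -0.004]
ft_force: [-0.4, -0.0, -1.1]
width: 0.0007
```

```bash
python3 st.py
python3 - <<'E'
from h import *
c=cams.camera("scene"); cv2.imwrite("pics/s12.png",cv2.resize(c["img"][60:275,180:420],(670,600),interpolation=cv2.INTER_CUBIC))
E
```

```text
20.1 p [ 0.7383 -0.0117  0.4607] rel old tool [-204.13  -76.09  -60.09] F tool [0.39 0.03 1.14] tq [ 0.08  0.01 -0.01] q [-0.0424  0.9991 -0.001  -0.0038]
```

View pics/s12.png

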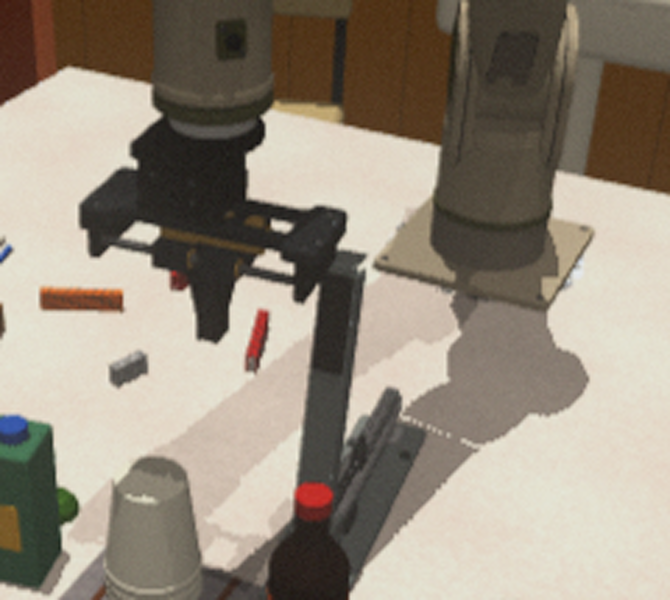

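Call:
carry_out(
  rows=[
    {"jaw":0.0,"delta_pos":[0,0.02,-0.007],"yaw":0},
    {"jaw":0.0,"delta_pos":[0,0.03,0],"yaw":0},
    {"jaw":0.0,"delta_pos":[0,0.0235,0],"yaw":0},
    {"jaw":0.0,"delta_pos":[0.01,0,0],"yaw":0},
    {"jaw":0.0,"delta_pos":[0.005,0,0],"yaw":0},
    {"jaw":0.0,"delta_pos":[0.0,0,0],"yaw":0},
  ],
)

```text
time: 20.75
ee_pos: [0.7123, 0.0584, 0.476]
eef_rot: [-0.041, 0.999, 0.0, 0.001]
ft_force: [0.3, -0.3, 0.9]
width: 0.0006
```

```bash
python3 st.py
python3 - <<'E'
from h import *
c=cams.camera("scene"); cv2.imwrite("pics/s13.png",cv2.resize(c["img"][100:275,220:395],(600,600),interpolation=cv2.INTER_CUBIC))
c=cams.camera("wrist"); cv2.imwrite("pics/w13.png",c["img"])
E
```

```text
20.75 p [0.7123 0.0584 0.476 ] rel old tool [-183.91   -4.14  -75.37] F tool [-0.3  -0.35 -0.94] tq [0.04 0.01 0.04] q [-4.130e-02  9.991e-01  4.000e-04  5.000e-04]
```

View pics/s13.png

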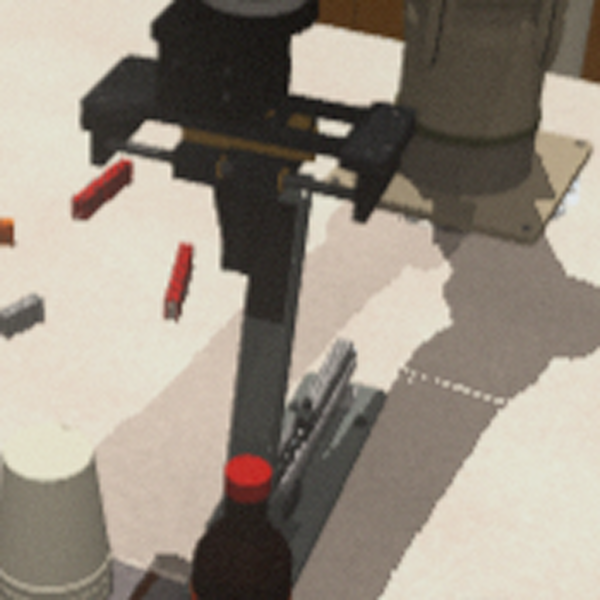

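View pics/w13.png

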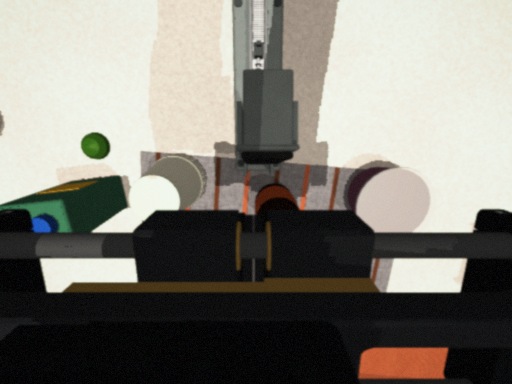

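Run:
```python
import numpy as np
th=np.arange(1.4,-.001,-.07); r=np.linspace(.228,.237,len(th))
s=r*np.cos(th)-.018*np.sin(th)-.0095; z=.067+r*np.sin(th)+.018*np.cos(th)+.182
for i in range(len(th)):
    print(i,round(th[i],2),"s",round(s[i]*1000,1),"X",round(s[i]*1000-167.7,1),"z",round(z[i]*1000,1), "" if i==0 else (round((s[i]-s[i-1])*1000,1),round(-(z[i]-z[i-1])*1000,1)))
```

```text
0 1.4 s 11.5 X -156.2 z 476.7 
1 1.33 s 27.5 X -140.2 z 475.2 (np.float64(16.0), np.float64(1.6))
2 1.26 s 43.4 X -124.3 z 472.4 (np.float64(15.9), np.float64(2.7))
3 1.19 s 59.0 X -108.7 z 468.6 (np.float64(15.7), np.float64(3.8))
4 1.12 s 74.4 X -93.3 z 463.7 (np.float64(15.4), np.float64(4.9))
5 1.05 s 89.5 X -78.2 z 457.7 (np.float64(15.0), np.float64(6.0))
6 0.98 s 104.1 X -63.6 z 450.6 (np.float64(14.6), np.float64(7.1))
7 0.91 s 118.2 X -49.5 z 442.5 (np.float64(14.1), np.float64(8.1))
8 0.84 s 131.7 X -36.0 z 433.5 (np.float64(13.5), np.float64(9.1))
9 0.77 s 144.6 X -23.1 z 423.5 (np.float64(12.9), np.float64(10.0))
10 0.7 s 156.7 X -11.0 z 412.5 (np.float64(12.2), np.float64(10.9))
11 0.63 s 168.1 X 0.4 z 400.8 (np.float64(11.4), np.float64(11.8))
12 0.56 s 178.7 X 11.0 z 388.2 (np.float64(10.6), np.float64(12.6))
13 0.49 s 188.4 X 20.7 z 374.9 (np.float64(9.7), np.float64(13.3))
14 0.42 s 197.1 X 29.4 z 361.0 (np.float64(8.7), np.float64(14.0))
15 0.35 s 204.8 X 37.1 z 346.4 (np.float64(7.7), np.float64(14.6))
16 0.28 s 211.6 X 43.9 z 331.3 (np.float64(6.7), np.float64(15.1))
17 0.21 s 217.2 X 49.5 z 315.7 (np.float64(5.7), np.float64(15.6))
18 0.14 s 221.8 X 54.1 z 299.8 (np.float64(4.6), np.float64(16.0))
19 0.07 s 225.2 X 57.5 z 283.5 (np.float64(3.4), np.float64(16.3))
20 -0.0 s 227.5 X 59.8 z 267.0 (np.float64(2.3), np.float64(16.5))
```

Call:
carry_out(
  rows=[
    {"jaw":0.0,"delta_pos":[0.008,0.004,0],"yaw":0},
    {"jaw":0.0,"delta_pos":[0.008,0.003,0],"yaw":0},
    {"jaw":0.0,"delta_pos":[0.006,0,0],"yaw":0},
    {"jaw":0.0,"delta_pos":[0.0,0,0],"yaw":0},
    {"jaw":0.0,"delta_pos":[0.0,0,0],"yaw":0},
  ],
)

```text
time: 21.35
ee_pos: [0.6908, 0.0639, 0.475]
eef_rot: [-0.042, 0.999, 0.0, 0.0]
ft_force: [0.3, -0.2, -1.0]
width: 0.0006
```

```bash
python3 st.py
```

```text
21.35 p [0.6908 0.0639 0.475 ] rel old tool [-162.83    3.07  -74.41] F tool [-0.27 -0.26  0.99] tq [ 0.02 -0.01  0.01] q [-4.160e-02  9.991e-01  2.000e-04  2.000e-04]
```

Call:
carry_out(
  rows=[
    {"jaw":0.0,"delta_pos":[0.003,0,0],"yaw":0},
    {"jaw":0.0,"delta_pos":[0.003,0,0],"yaw":0},
    {"jaw":0.0,"delta_pos":[0.003,0,0],"yaw":0},
    {"jaw":0.0,"delta_pos":[0.003,0,0],"yaw":0},
    {"jaw":0.0,"delta_pos":[0.003,0,0],"yaw":0},
    {"jaw":0.0,"delta_pos":[0.003,0,0],"yaw":0},
  ],
)

```text
time: 21.95
ee_pos: [0.6728, 0.0624, 0.4748]
eef_rot: [-0.042, 0.999, 0.0, 0.0]
ft_force: [1.3, -0.1, 0.6]
width: 0.0005
```

```bash
python3 st.py
```

```text
21.95 p [0.6728 0.0624 0.4748] rel old tool [-144.79    3.01  -74.2 ] F tool [-1.32 -0.26 -0.63] tq [ 0.05 -0.26  0.02] q [-4.160e-02  9.991e-01  1.000e-04  2.000e-04]
```

Call:
carry_out(
  rows=[
    {"jaw":0.0,"delta_pos":[0.005,0,0],"yaw":0},
    {"jaw":0.0,"delta_pos":[0.008,0,0.001],"yaw":0},
    {"jaw":0.0,"delta_pos":[0.008,0,0.0015],"yaw":0},
    {"jaw":0.0,"delta_pos":[0.008,0,0.0018],"yaw":0},
    {"jaw":0.0,"delta_pos":[0.0078,0,0.002],"yaw":0},
    {"jaw":0.0,"delta_pos":[0.0077,0,0.0024],"yaw":0},
    {"jaw":0.0,"delta_pos":[0.0077,0,0.0025],"yaw":0},
    {"jaw":0.0,"delta_pos":[0.0075,0,0.003],"yaw":0},
    {"jaw":0.0,"delta_pos":[0.0075,0,0.003],"yaw":0},
  ],
)

```text
time: 22.85
ee_pos: [0.6053, 0.0568, 0.4573]
eef_rot: [-0.042, 0.999, 0.0, -0.0]
ft_force: [0.4, -1.7, 0.4]
width: 0.0005
```

```bash
python3 st.py
python3 - <<'E'
from h import *
c=cams.camera("scene"); cv2.imwrite("pics/s14.png",cv2.resize(c["img"][100:275,220:395],(600,600),interpolation=cv2.INTER_CUBIC))
E
```

```text
22.85 p [0.6053 0.0568 0.4573] rel old tool [-77.13   2.82 -56.68] F tool [-0.22 -1.72 -0.36] tq [ 0.07 -0.15 -0.02] q [-4.160e-02  9.991e-01  1.000e-04 -1.000e-04]
```

View pics/s14.png

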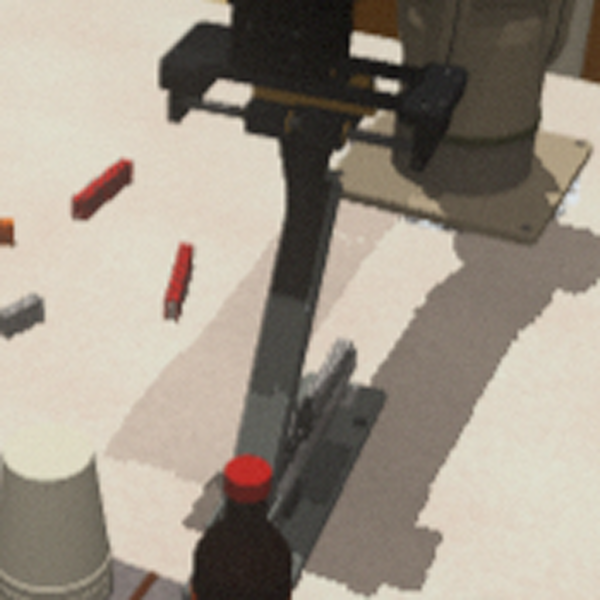

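Works well; cover is following. Continue along the arc (i=5 → 10).

Call:
carry_out(
  rows=[
    {"jaw":0.0,"delta_pos":[0.0073,0,0.0035],"yaw":0},
    {"jaw":0.0,"delta_pos":[0.0073,0,0.0036],"yaw":0},
    {"jaw":0.0,"delta_pos":[0.0071,0,0.004],"yaw":0},
    {"jaw":0.0,"delta_pos":[0.007,0,0.0041],"yaw":0},
    {"jaw":0.0,"delta_pos":[0.0068,0,0.0045],"yaw":0},
    {"jaw":0.0,"delta_pos":[0.0067,0,0.0046],"yaw":0},
    {"jaw":0.0,"delta_pos":[0.0065,0,0.005],"yaw":0},
    {"jaw":0.0,"delta_pos":[0.0064,0,0.005],"yaw":0},
    {"jaw":0.0,"delta_pos":[0.0061,0,0.0054],"yaw":0},
    {"jaw":0.0,"delta_pos":[0.0061,0,0.0055],"yaw":0},
  ],
)

```text
time: 23.9
ee_pos: [0.5384, 0.0512, 0.4119]
eef_rot: [-0.042, 0.999, 0.0, -0.0]
ft_force: [-0.8, -0.0, 0.2]
width: 0.0008
```

```bash
python3 st.py
```

```text
23.9 p [0.5384 0.0512 0.4119] rel old tool [ -9.96   2.64 -11.28] F tool [ 0.77  0.02 -0.17] tq [ 0.01 -0.01 -0.02] q [-4.160e-02  9.991e-01  1.000e-04 -1.000e-04]
```

Call:
carry_out(
  rows=[
    {"jaw":0.0,"delta_pos":[0.0057,0,0.0059],"yaw":0},
    {"jaw":0.0,"delta_pos":[0.0057,0,0.0059],"yaw":0},
    {"jaw":0.0,"delta_pos":[0.0053,0,0.0063],"yaw":0},
    {"jaw":0.0,"delta_pos":[0.0053,0,0.0063],"yaw":0},
    {"jaw":0.0,"delta_pos":[0.0049,0,0.0066],"yaw":0},
    {"jaw":0.0,"delta_pos":[0.0048,0,0.0067],"yaw":0},
    {"jaw":0.0,"delta_pos":[0.0044,0,0.007],"yaw":0},
    {"jaw":0.0,"delta_pos":[0.0043,0,0.007],"yaw":0},
    {"jaw":0.0,"delta_pos":[0.0039,0,0.0073],"yaw":0},
    {"jaw":0.0,"delta_pos":[0.0038,0,0.0073],"yaw":0},
  ],
)

```text
time: 24.9
ee_pos: [0.4907, 0.0472, 0.3455]
eef_rot: [-0.042, 0.999, 0.0, -0.0]
ft_force: [0.7, -0.0, -0.1]
width: 0.0002
```

```bash
python3 st.py
python3 - <<'E'
from h import *
c=cams.camera("scene"); cv2.imwrite("pics/s15.png",cv2.resize(c["img"][100:275,220:395],(600,600),interpolation=cv2.INTER_CUBIC))
E
```

```text
24.9 p [0.4907 0.0472 0.3455] rel old tool [37.92  2.53 55.15] F tool [-0.73 -0.08  0.11] tq [0.03 0.01 0.04] q [-0.0417  0.9991  0.     -0.    ]
```

View pics/s15.png

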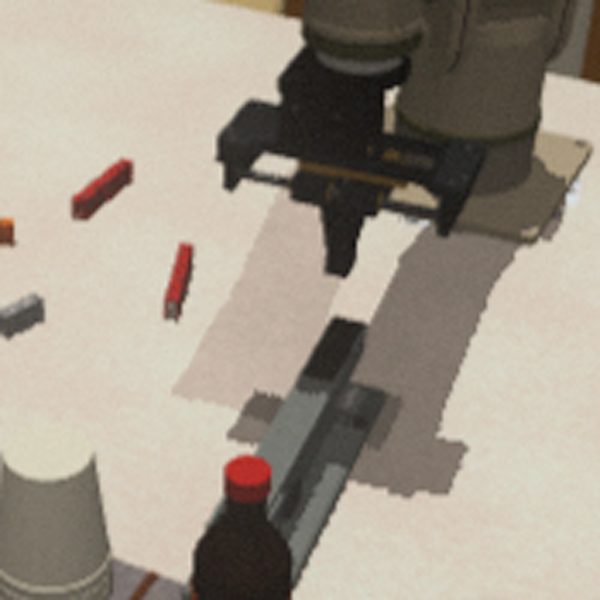

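Call:
carry_out(
  rows=[
    {"jaw":0.0,"delta_pos":[0.012,0,0.005],"yaw":0},
    {"jaw":0.0,"delta_pos":[0.012,0,0.01],"yaw":0},
    {"jaw":0.0,"delta_pos":[0,0,0.015],"yaw":0},
    {"jaw":0.0,"delta_pos":[0,0,0.012],"yaw":0},
    {"jaw":0.0,"delta_pos":[0,0,0.006],"yaw":0},
    {"jaw":0.0,"delta_pos":[0,0,0.003],"yaw":0},
    {"jaw":0.0,"delta_pos":[0,0,0],"yaw":0},
  ],
)

```text
time: 25.65
ee_pos: [0.4673, 0.0452, 0.2949]
eef_rot: [-0.042, 0.999, -0.0, -0.0]
ft_force: [0.2, 0.2, 0.5]
width: 0.0005
```

```bash
python3 st.py
python3 - <<'E'
from h import *
c=cams.camera("scene"); cv2.imwrite("pics/s16.png",cv2.resize(c["img"][120:255,240:375],(600,600),interpolation=cv2.INTER_CUBIC))
E
```

```text
25.65 p [0.4673 0.0452 0.2949] rel old tool [ 61.45   2.42 105.67] F tool [-0.24  0.21 -0.51] tq [ 0.01 -0.02 -0.01] q [-4.150e-02  9.991e-01 -2.000e-04 -1.000e-04]
```

View pics/s16.png

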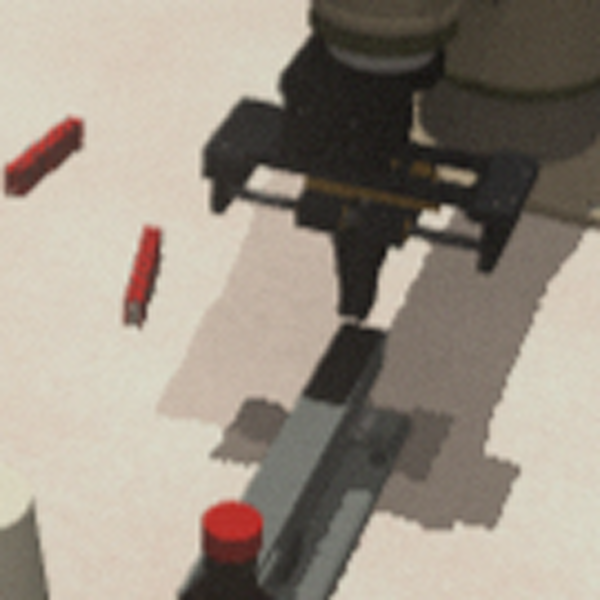

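Call:
carry_out(
  rows=[
    {"jaw":0.0,"delta_pos":[-0.008,0,0.004],"yaw":0},
    {"jaw":0.0,"delta_pos":[0,0,0.004],"yaw":0},
    {"jaw":0.0,"delta_pos":[0,0,0.003],"yaw":0},
    {"jaw":0.0,"delta_pos":[0,0,0.002],"yaw":0},
    {"jaw":0.0,"delta_pos":[0,0,0.0015],"yaw":0},
  ],
)

```text
time: 26.2
ee_pos: [0.475, 0.0459, 0.2803]
eef_rot: [-0.042, 0.999, 0.0, -0.0]
ft_force: [0.1, 1.5, 0.6]
width: 0.0005
```

Call:
carry_out(
  rows=[
    {"jaw":0.0,"delta_pos":[0,0,0.001],"yaw":0},
    {"jaw":0.0,"delta_pos":[0,0,0.001],"yaw":0},
    {"jaw":0.0,"delta_pos":[0,0,0.001],"yaw":0},
  ],
)

```text
time: 26.5
ee_pos: [0.4751, 0.0459, 0.2776]
eef_rot: [-0.042, 0.999, 0.0, 0.0]
ft_force: [-0.1, 0.1, 0.5]
width: 0.0005
```

Call:
carry_out(
  rows=[
    {"jaw":0.0,"delta_pos":[0,0,0.001],"yaw":0},
    {"jaw":0.0,"delta_pos":[0,0,0.001],"yaw":0},
  ],
)

```text
time: 26.7
ee_pos: [0.4751, 0.0459, 0.2755]
eef_rot: [-0.042, 0.999, 0.0, 0.0]
ft_force: [0.3, 0.1, -0.0]
width: 0.0005
```

Call:
carry_out(
  rows=[
    {"jaw":0.0,"delta_pos":[0,0,0.001],"yaw":0},
    {"jaw":0.0,"delta_pos":[0,0,0.001],"yaw":0},
  ],
)

```text
time: 26.9
ee_pos: [0.4751, 0.0459, 0.2735]
eef_rot: [-0.042, 0.999, 0.0, 0.0]
ft_force: [-0.1, -0.4, 0.2]
width: 0.0008
```

Call:
carry_out(
  rows=[
    {"jaw":0.0,"delta_pos":[0,0,0.001],"yaw":0},
  ],
)

```text
time: 27.0
ee_pos: [0.4751, 0.0459, 0.2725]
eef_rot: [-0.042, 0.999, 0.0, 0.0]
ft_force: [-0.1, -0.0, -0.6]
width: 0.0003
```

Call:
carry_out(
  rows=[
    {"jaw":0.0,"delta_pos":[0,0,0.0007],"yaw":0},
  ],
)

```text
time: 27.1
ee_pos: [0.4751, 0.0459, 0.2718]
eef_rot: [-0.042, 0.999, 0.0, -0.0]
ft_force: [-1.3, 0.3, -1.0]
width: 0.0005
```

Call:
carry_out(
  rows=[
    {"jaw":0.0,"delta_pos":[0,0,0.0007],"yaw":0},
  ],
)

```text
time: 27.2
ee_pos: [0.4751, 0.0459, 0.2711]
eef_rot: [-0.042, 0.999, 0.0, 0.0]
ft_force: [-0.0, -0.7, 0.0]
width: 0.0005
```

Call:
carry_out(
  rows=[
    {"jaw":0.0,"delta_pos":[0,0,0.0007],"yaw":0},
  ],
)

```text
time: 27.3
ee_pos: [0.4751, 0.0459, 0.2704]
eef_rot: [-0.042, 0.999, 0.0, -0.0]
ft_force: [0.1, 0.2, -0.6]
width: 0.0005
```

Call:
carry_out(
  rows=[
    {"jaw":0.0,"delta_pos":[0,0,0.0007],"yaw":0},
  ],
)

```text
time: 27.4
ee_pos: [0.4751, 0.0459, 0.2697]
eef_rot: [-0.042, 0.999, 0.0, -0.0]
ft_force: [0.5, 0.1, 0.3]
width: 0.0003
```

Call:
carry_out(
  rows=[
    {"jaw":0.0,"delta_pos":[0,0,0.0007],"yaw":0},
  ],
)

```text
time: 27.5
ee_pos: [0.4751, 0.0459, 0.269]
eef_rot: [-0.042, 0.999, 0.0, -0.0]
ft_force: [0.2, 0.1, 0.3]
width: 0.0003
```

Call:
carry_out(
  rows=[
    {"jaw":0.0,"delta_pos":[0,0,0.0007],"yaw":0},
  ],
)

```text
time: 27.6
ee_pos: [0.4751, 0.0459, 0.2683]
eef_rot: [-0.042, 0.999, 0.0, 0.0]
ft_force: [1.4, 0.1, -0.5]
width: 0.0002
```

Call:
carry_out(
  rows=[
    {"jaw":0.0,"delta_pos":[0,0,0.0006],"yaw":0},
  ],
)

```text
time: 27.7
ee_pos: [0.4751, 0.0459, 0.2678]
eef_rot: [-0.042, 0.999, 0.0, -0.0]
ft_force: [-3.0, -0.2, 6.9]
width: 0.0007
```

Call:
carry_out(
  rows=[
    {"jaw":0.0,"delta_pos":[0,0,0.0006],"yaw":0},
  ],
)

```text
time: 27.8
ee_pos: [0.4752, 0.0459, 0.2677]
eef_rot: [-0.042, 0.999, 0.0, -0.0]
ft_force: [-5.0, -0.7, 15.3]
width: 0.0009
```

Call:
carry_out(
  rows=[
    {"jaw":0.0,"delta_pos":[0,0,0.0006],"yaw":0},
  ],
)

```text
time: 27.9
ee_pos: [0.4753, 0.0458, 0.2676]
eef_rot: [-0.042, 0.999, 0.0, -0.0]
ft_force: [-9.7, -1.7, 22.2]
width: 0.0004
```

Call:
carry_out(
  rows=[
    {"jaw":0.0,"delta_pos":[0,0,0.0006],"yaw":0},
  ],
)

```text
time: 28.0
ee_pos: [0.4753, 0.0458, 0.2674]
eef_rot: [-0.041, 0.999, 0.001, -0.0]
ft_force: [-12.1, -2.6, 29.5]
width: 0.0006
```

Call:
carry_out(
  rows=[
    {"jaw":0.0,"delta_pos":[0,0,-0.002],"yaw":0},
    {"jaw":0.0,"delta_pos":[0,0,-0.01],"yaw":0},
    {"jaw":0.0,"delta_pos":[0,0,-0.04],"yaw":0},
    {"jaw":0.0,"delta_pos":[0,0,-0.05],"yaw":0},
    {"jaw":0.0,"delta_pos":[0,0,-0.05],"yaw":0},
    {"jaw":0.0,"delta_pos":[0,0.04,-0.02],"yaw":0},
    {"jaw":0.0,"delta_pos":[0.02,0.05,0],"yaw":0},
    {"jaw":0.0,"delta_pos":[0.02,0.05,0],"yaw":0},
    {"jaw":0.0,"delta_pos":[0,0.05,0],"yaw":0},
    {"jaw":0.0,"delta_pos":[0,0,0],"yaw":0},
  ],
)

```text
time: 29.0
ee_pos: [0.4204, 0.2314, 0.4382]
eef_rot: [-0.046, 0.999, 0.001, -0.0]
ft_force: [0.7, -1.2, 0.2]
width: 0.0006
```

```bash
python3 st.py
python3 - <<'E'
from h import *
c=cams.camera("scene"); np.savez("s17.npz",**c); cv2.imwrite("pics/s17.png",cv2.resize(c["img"][150:265,250:365],(600,600),interpolation=cv2.INTER_CUBIC))
c=cams.camera("top"); cv2.imwrite("pics/t17.png",c["img"])
E
```

```text
29.0 p [0.4204 0.2314 0.4382] rel old tool [ 93.24 191.68 -37.6 ] F tool [-0.62 -1.3  -0.18] tq [-0.01 -0.05 -0.03] q [-4.630e-02  9.989e-01  5.000e-04 -0.000e+00]
```

View pics/s17.png

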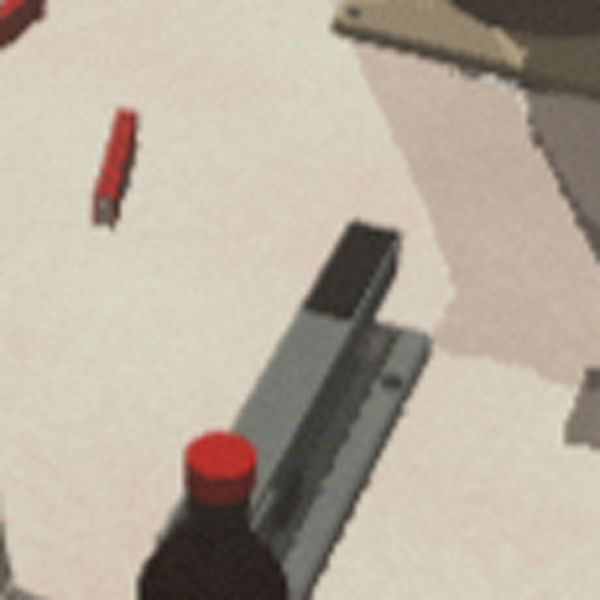

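View pics/t17.png

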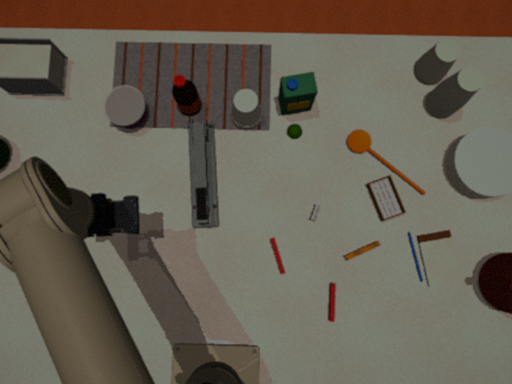

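Run:
```python
from bench import job
print(job.close_job())
```

```text
the job is handed in; nothing more can be done
None
```

The stapler is loaded with the full strip and the cover is shut. I handed the job in at about 29 s of the 72 s.

**Loading:** I pushed the follower back with the strip's end until I felt its stop, then backed off about 1.5 mm. I lowered the strip slowly until it touched the channel floor, with a peak of about 22 N up and 14 N lengthwise at the wrist. Then I eased it forward to the nose plate before letting go. The pictures after release showed the front end against the nose plate and the strip down in the channel.

**Closing:** I pushed the cover by its pad. It ran ahead of the finger and came down by itself. I then pressed on the pad until it met a firm stop, peaking at about 30 N straight down, or 32 N counting the sideways push. The stop came within about 0.5 mm of the height I expected for fully shut, and the catch would have held it about 4 mm higher.

**Last checks:** The last pictures show the cover lying flat and nothing visibly shifted. The arm is clear of everything.

**Not confirmed:**
- I did not feel the snap itself. That the cover is shut rests on the stop's height and firmness.
- The follower's grip on the strip cannot be seen under the closed cover. I last saw the follower behind the strip while the cover was open.
- Along the channel, the camera and the felt stop disagreed by 1 to 3 mm, so I went by the felt contact.

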